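# Kit the lamp-pod fittings into the nest tray

## Robot

A 6-joint arm with a two-finger parallel gripper is mounted at the origin on the work surface. World frame = base frame: x ahead of the robot, y to its left, z up, the work surface at z = 0. Lengths are in mm, angles in rad, forces in N, time in s.
With the tool pointing down it reaches from about 350 to 725 mm from the base axis. Payload 6 kg.
Tool frame: the origin (TCP) lies between the finger pads; the fingertips stand 11 mm ahead of it and the grasp point (between the pads) lies 8 mm behind it; z points along the fingers, y is the direction in which the jaws open and shut (so a half turn about z gives the same grasp; the last joint's range is limited). The gripper opens to 85 mm and grips with 20 to 120 N. Pads are 22 mm wide; open, the fingers measure 114 mm over their backs; the gripper's body (76 mm by 85 mm) begins 54 mm behind the grasp point. The pads swing forward as they close: fully open they stand 13 mm farther back than shut.
Start: joints at [-0.801, 0.04, 0.085, 0, -1.615, -0.334], TCP at [253.288, -543.894, 242.261] pointing down, gripper open.
Joint ranges: [-2.56, 2.56], [-1.29, 2.01], [-1.08, 1.49], [-3.29, 1.98], [-2.81, -0.18], [-2.99, 2.99]. Speed limits (rad/s): [2.57, 2.57, 3.01, 3.14, 3.14, 3.14].

## Interface

Orientations are given as a rotation vector (axis times angle).
In Python, from bench import r, viewer gives the robot as it stands.
- The arm moves only by the tool arm_command, never from a script. Its argument "moves" is a list of rows, each an object of numbers: "dx", "dy", "dz": the shift along the tool's x, y, z in units of 80 mm (1.0 is 80 mm); "wx", "wy", "wz": the turn, a rotation vector about the tool's x, y, z in units of 90 degrees (1.0 is 90 degrees). A call has 1 to 5 rows; each row is the pose to reach, as a shift and turn from the pose commanded when the call began, along the tool's axes at that moment; what a row does not reach only later rows make up. A row lasts 1/8 s, in which the tool goes at most 62.5 mm and 10.7 degrees, less where a joint would pass 70% of its speed; a pose out of reach is approached as far as the arm can. A call with a number of a shift or a turn outside -1 to 1 is refused whole. A call with a gripper value outside its range is refused whole. "claw" is the opening, from 0 (shut) to 1 (fully open), set as the call begins (left out, the last holds). The fingers move at their own pace and stop on an object; "newtons" is the grip in N (left out, the last holds). Time passes only in rows, so rows that repeat a pose let the fingers close. It gives the time, the measured TCP pose, the force and the opening at its end, in the units of the state.
- r.sense(): the state, without advancing time (a new reading comes with each control period).
- viewer.get_image(name): name is "scene" or "top" or "wrist"; returns a dict with "frame" (420x560x3 uint8, red, green, blue), "z_map" (420x560 float32, mm along the optical axis (not along the pixel's ray), 0 where there is no reading), "fx", "fy", "cx", "cy" (pixels), "R" (3x3) and "t" (3): a world point X has camera coordinates R X + t; the wrist camera has in their place "T_tool_cam" (4x4, takes a point from camera to tool coordinates, whose origin is the TCP and whose axes are the flange's). Camera axes: x right, y down, z forward; pixel columns grow to the right and rows downward; lengths in mm; the calibration is good to about 2 mm. A picture is of the moment at which its call begins: read the wrist's pose just before it.
- r.sign_off(): hands the job in, once; it reports no verdict.
The state is a dict: "clock": time; "joints": joint angles; "qd": joint speeds; "tau": joint torques, N m; "position": TCP position; "tool_rot": TCP orientation; "contact_force": force on the tool from outside, world axes, zero at the start; "ft_torque": the same for the moment, N m; "width": finger opening in mm.
Only numpy, scipy, OpenCV 4.12 (cv2) and the standard library are available. Lean on these libraries where they do the work, as an engineer would, in place of code of your own. Each camera call takes 0.05 s, during which the arm holds its last target.

## Task

Lay out the fittings for one chrome lamp pod in the grey tray: put the wide ring over the post first and the narrow collar over the post on top of it, lay the long bar flat in the trough, and stand the plain round spigot upright in the round cup, each fully down in its nest. Leave the look-alikes (the solid cap without a hole, the short bar and the spigot with the flanged foot) where they lie.

Things in the scene. Friction and masses are not known exactly. Their poses are not given: they have to be found in the camera images.
- wide_ring: wide bright-steel ring lying flat: outside diameter 56, hole 32 right through, 16 mm thick, about 0.2 kg. Origin: centre of the underside; z up along its axis; round, so yaw means nothing. All loose fittings stand on the cardboard (height 0) in front of and beside the tray, about 120 mm apart, mixed with a jar and a white block that are not part of the job.
- collar: narrow bright-steel collar (short tube) standing upright: outside diameter 44, hole 32 right through, 24 mm tall, about 0.13 kg. Origin: centre of the underside; z up along its axis; round, so yaw means nothing.
- long_bar: long aluminium bar lying flat: 110 mm along its own x, 24 mm wide along y, 26 mm tall, two dark screw holes on top, about 0.18 kg. Origin: centre of its underside, z up. Hold it across its width with the fingertips at least 10 mm above its underside, to stay clear of the trough's lip.
- spigot: plain dark-steel round spigot (solid stub) standing upright: diameter 36 over its whole length, 50 mm tall, bright band near the top, about 0.22 kg. Origin: centre of the underside; z up along its axis; round, so yaw means nothing.
- cap: look-alike of the wide ring, does not belong: solid bright-steel disc without a hole, diameter 56, 16 mm thick. Origin: centre of the underside; z up along its axis; round, so yaw means nothing.
- short_bar: look-alike of the long bar, does not belong: aluminium bar only 70 mm long along x, 24 mm wide, 26 mm tall. Origin: centre of its underside.
- flanged_spigot: look-alike of the spigot, does not belong: 36 mm stub, 50 mm tall, with a foot flange 60 mm across and 8 mm thick. Origin: centre of the underside; z up along its axis; round, so yaw means nothing.
- post_nest: post nest: plywood plate 80 x 80 x 6 mm with an upright steel post in its middle, 14 mm diameter, its rounded tip 48 mm above the nest's underside. Rings drop over the post (9 mm play all round) and rest on the plate. Fixed on the 4 mm floor of a grey tray (360 x 150 mm, rim 12 mm high) beside the other nests, in any order, 117 mm apart. Origin: centre of its underside, z up.
- trough_nest: trough nest: wooden trough, outside 136 mm along its x by 50 mm along y; floor 4 mm above its underside, lip all round up to 12 mm above its underside; inside 126 x 40 mm, so the long bar has 8 mm play on every side; either end of the bar may point either way. Fixed on the 4 mm floor of a grey tray (360 x 150 mm, rim 12 mm high) beside the other nests, in any order, 117 mm apart. Origin: centre of its underside, z up.
- cup_nest: cup nest: round wooden cup, outside diameter 64, inside 54; floor 4 mm and rim 18 mm above its underside, so the spigot has 9 mm play all round. Fixed on the 4 mm floor of a grey tray (360 x 150 mm, rim 12 mm high) beside the other nests, in any order, 117 mm apart. Origin: centre of its underside, z up.
Not all that is in view belongs to the job. Leave any brown look-alike of the long_bar alone. What is shaped like the spigot but orange is not meant.

How it is judged (in metres and radians):
At the end, for the whole second after the job is handed in: Ring flat on the post nest's plate, collar flat on the ring, bar flat in the trough (within 0.3 rad), spigot upright in the cup: each seated within 4 mm in height, 13 mm of its nest's centre, tilt under 0.12 rad, at rest. Cap, short bar and flanged spigot within 30 mm of their starts (horizontal distance between each of wide_ring, collar and post_nest below 0.013 m and z of wide_ring in the frame of post_nest between 0.002 and 0.01 m and angle between each of wide_ring, collar, long_bar, spigot's own z axis and vertical below 0.12 rad and linear speed of each of wide_ring, collar, long_bar, spigot below 0.02 m/s and z of collar in the frame of post_nest between 0.018 and 0.026 m and horizontal distance between long_bar and trough_nest below 0.013 m and z of long_bar in the frame of trough_nest between 0.001 and 0.008 m and angle between the x axis of long_bar and the x axis of trough_nest, either way round below 0.3 rad and horizontal distance between spigot and cup_nest below 0.013 m and z of spigot in the frame of cup_nest between 0.001 and 0.008 m and distance of each of cap, short_bar, flanged_spigot from where it was at the start of the episode below 0.03 m); the robot touches nothing.
It also fails if it takes over 109 s, if anything falls off the work surface, if the arm or the gripper's body presses on something with over 40 N, if the wrist force passes 120 N, or if a joint passes its speed limit or range.

## Working session

There is one attempt and no reset: what is moved stays moved. The work goes in short steps, Python scripts to look and compute and a tool call to move; the robot and the scene stay as the last step left them, time stands still between calls to the robot, and variables do not carry over. Pictures are saved under pics/ and viewed, and the job is handed in when it is done.

Besides the shell and the picture viewer there is one more tool, called after ">>>" as a command line: name --argument value ..., lists and objects as JSON in quotes. arm_command: Moves the arm, as the interface text tells. Its arguments: {"type":"object","properties":{"moves":{"type":"array","items":{"type":"object","properties":{"dx":{"type":"number","minimum":-1,"maximum":1},"dy":{"type":"number","minimum":-1,"maximum":1},"dz":{"type":"number","minimum":-1,"maximum":1},"wx":{"type":"number","minimum":-1,"maximum":1},"wy":{"type":"number","minimum":-1,"maximum":1},"wz":{"type":"number","minimum":-1,"maximum":1}}}},"claw":{"type":"number"},"newtons":{"type":"number"}},"required":["moves"]}

```bash
mkdir -p pics; ls
python3 - <<'E'
from bench import r, viewer
import cv2
s=r.sense();print(s)
for n in ("scene","top","wrist"):
    d=viewer.get_image(n);cv2.imwrite(f"pics/{n}0.png",d["frame"][:,:,::-1])
    import numpy as np
    np.savez(f"{n}0.npz",**d)
    print(n,{k:v for k,v in d.items() if k not in("frame","z_map")})
E
```

```text
pics
{'clock': 0.0, 'joints': array([-8.01277649e-01,  4.08168009e-02,  8.38132743e-02, -5.10707708e-04,
       -1.61548069e+00, -3.33683824e-01]), 'qd': array([ 0.00056874, -0.00025893, -0.0006032 ,  0.00056446,  0.00074195,
       -0.00053692]), 'tau': array([-2.22412996e-04, -3.68195701e+01,  3.47409296e+01,  6.93201631e+00,
       -5.23723313e-03, -1.16724823e-05]), 'position': array([ 253.25421417, -543.59447372,  241.26813922]), 'tool_rot': array([ 6.79138983e-01, -3.06684533e+00, -2.67771787e-03]), 'contact_force': array([-0.00108926,  0.69318208, -1.01342047]), 'ft_torque': array([ 0.04182244, -0.01609656, -0.04852451]), 'width': 85.29137872107205}
scene {'fx': 417.01699337739007, 'fy': 417.01699337739007, 'cx': 279.2446084312419, 'cy': 206.5175035902055, 'R': array([[ 0.83398854,  0.55154867, -0.01603671],
       [ 0.38563633, -0.6034094 , -0.69798403],
       [-0.39464887,  0.57592634, -0.71593374]]), 't': array([-374.78611106, -144.10298002, 1203.6347568 ])}
top {'fx': 507.03312884863465, 'fy': 507.03312884863465, 'cx': 279.2551481227173, 'cy': 206.95446923343334, 'R': array([[ 0.02557525, -0.99960665,  0.01150836],
       [-0.99576946, -0.02649004, -0.08798556],
       [ 0.08825581, -0.00920942, -0.99605527]]), 't': array([ -19.87691878,  469.72902747, 1067.56656974])}
wrist {'fx': 347.4251591568688, 'fy': 347.4251591568688, 'cx': 275.47590960581033, 'cy': 212.0455130442621, 'T_tool_cam': array([[ 1.01272987e-03, -9.52979615e-01, -3.03032716e-01,
         7.73711969e+01],
       [ 9.99999376e-01,  1.10772862e-03, -1.41613622e-04,
         7.13092992e-01],
       [ 4.70632908e-04, -3.03032384e-01,  9.52980143e-01,
        -1.32003923e+02],
       [ 0.00000000e+00,  0.00000000e+00,  0.00000000e+00,
         1.00000000e+00]])}
```

View pics/top0.png

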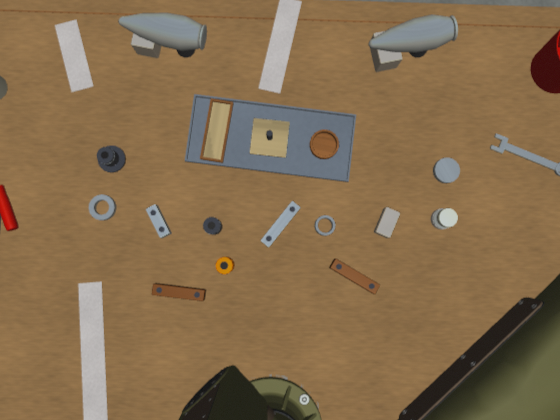

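View pics/scene0.png

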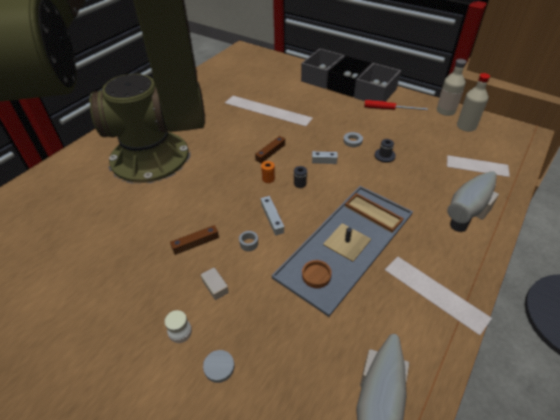

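View pics/wrist0.png

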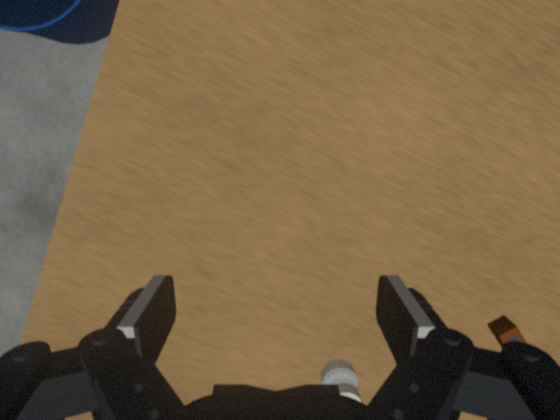

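Top view shows, with candidates by pixel: ring (102,208) against the cap (447,170); collar (325,226); long bar (280,223) against the short bar (158,221) and brown bars (178,292) and (355,276); spigot (213,226) against orange (225,266) and the flanged one (111,158). Nests: trough (217,130), post (269,137), cup (324,144). Next I check these in a crop and measure.

```bash
cat > h.py <<'E'
import numpy as np,cv2
def load(n): return dict(np.load(n))
def world(d):
    z=d["z_map"];v,u=np.mgrid[:z.shape[0],:z.shape[1]]
    c=np.stack([(u-d["cx"])/d["fx"]*z,(v-d["cy"])/d["fy"]*z,z],-1)
    return (c-d["t"])@d["R"]
def proj(d,X):
    c=d["R"]@np.array(X,float)+d["t"];return d["fx"]*c[0]/c[2]+d["cx"],d["fy"]*c[1]/c[2]+d["cy"]
def ray(d,u,v,h):
    w=d["R"].T@np.array([(u-d["cx"])/d["fx"],(v-d["cy"])/d["fy"],1]);o=-d["R"].T@d["t"]
    return o+w*(h-o[2])/w[2]
E
python3 - <<'E'
from h import *
d=load("top0.npz");f=d["frame"];
cv2.imwrite("pics/crop.png",cv2.resize(f[90:300,70:350][:,:,::-1],None,fx=2.8,fy=2.8,interpolation=cv2.INTER_CUBIC))
P=world(d);Z=P[...,2]
print(np.median(Z[180:190,250:300]),(d["z_map"]==0).sum())
seeds=dict(ring=(102,208,16),collar=(325,226,24),lbar=(280,223,26),sbar=(158,221,26),spigot=(213,226,50),flang=(111,158,50),cap=(447,170,16),orange=(225,266,0),white=(388,222,0),jar=(447,217,0))
for n,(u,v,h) in seeds.items():
    w=24;zz=Z[v-w:v+w,u-w:u+w]
    m=(zz>8).astype(np.uint8)
    k,l,st,ce=cv2.connectedComponentsWithStats(m)
    b=min((i for i in range(1,k) if st[i,4]>20),key=lambda i:np.hypot(*(ce[i]-w)))
    mm=l==b
    pts=P[v-w:v+w,u-w:u+w][mm]
    top=np.percentile(pts[:,2],90);t=pts[pts[:,2]>top-5]
    cc,s,a=cv2.minAreaRect(t[:,:2].astype(np.float32))
    print(n,mm.sum(),"top",top.round(1),"mean",t.mean(0).round(1),"rect",np.round(cc,1),np.round(s,1),round(a,1),"r",np.hypot(*cc).round())
for n,(u,v) in dict(trough=(217,130),post=(269,137),cup=(324,144)).items():
    w=22;p=P[v-w-12:v+w+12,u-w:u+w].reshape(-1,3)
    print(n,np.histogram(p[:,2],bins=range(-6,60,3))[0])
E
```

```text
0.4878609202618336 947
ring 401 top 19.3 mean [460.3 369.6  30.4] rect [408.9 205.3] [408.3  54. ] 72.7 r 458.0
collar 174 top 26.5 mean [ 434.6 -105.8   32.5] rect [403.1 -66.8] [ 42.2 144.1] 39.1 r 409.0
lbar 586 top 28.8 mean [434.6 -10.5  31. ] rect [433.2  -9.7] [ 36.8 115.1] 60.7 r 433.0
sbar 427 top 29.4 mean [433.5 247.3  40.1] rect [396.4 146.6] [285.9  58.6] 69.6 r 423.0
spigot 265 top 53.0 mean [426.7 132.4  55.9] rect [406.2  74.9] [158.3  33.9] 69.8 r 413.0
flang 495 top 52.8 mean [563.9 352.4  75.2] rect [483.  185.6] [424.9  34.8] 63.9 r 517.0
cap 531 top 18.6 mean [ 562.6 -369.3   19.1] rect [ 481.6 -192.9] [ 53.1 444.8] 24.6 r 519.0
orange 263 top 53.0 mean [345.3 102.9  61. ] rect [363.4  64.7] [ 34.4 121.7] 25.4 r 369.0
white 493 top 30.6 mean [ 445.1 -239.1   28.5] rect [ 444.7 -239.4] [33.8 59.7] 66.9 r 505.0
jar 453 top 56.9 mean [ 454.9 -353.7   70.6] rect [ 426.  -186.4] [ 38.6 389.7] 9.7 r 465.0
trough [  3  37 287 809 850 442 219 225  89  10   1   0   0   0   0   0   0   0
   0   0   0]
post [  3  27 347 817 636 733 337  25   2   0   4   2   2   0   2   4   2   3
  10  15   5]
cup [   2   58  522 1177  635  255  102   32   68  106   23    3    0    0
    0    0    0    0    0    0    0]
```

View pics/crop.png

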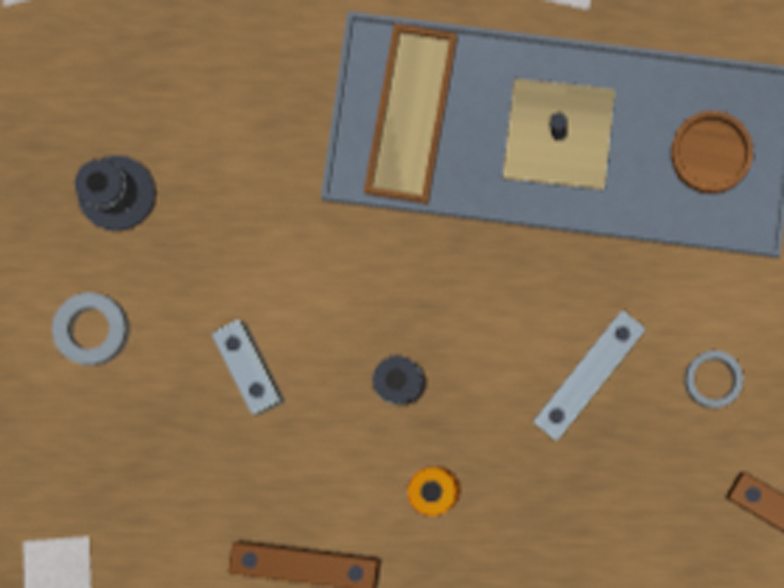

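```bash
cat >> h.py <<'E'
def blob(mask,u,v,w):
    k,l,st,ce=cv2.connectedComponentsWithStats(mask[v-w:v+w,u-w:u+w].astype(np.uint8))
    b=max(range(1,k),key=lambda i:st[i,4]); m=(l==b).astype(np.uint8)
    c=max(cv2.findContours(m,cv2.RETR_EXTERNAL,cv2.CHAIN_APPROX_NONE)[0],key=cv2.contourArea)
    return c[:,0,:]+[u-w,v-w],st[b,4]
E
python3 - <<'E'
from h import *
d=load("top0.npz");f=d["frame"].astype(int);R,G,B=f[...,0],f[...,1],f[...,2]
P=world(d)
nb=(B-R>-8)
def show(n,c,h,circ):
    X=np.array([ray(d,*p,h)[:2] for p in c],np.float32)
    if circ: print(n,"circ",np.round(cv2.minEnclosingCircle(X),1) if 0 else [np.round(x,1) for x in cv2.minEnclosingCircle(X)],"mean",X.mean(0).round(1))
    else:
        print(n,[np.round(x,1) for x in cv2.minAreaRect(X)], cv2.boxPoints(cv2.minAreaRect(X)).round(0).tolist())
for n,u,v,h,ci in [("ring",102,208,16,1),("collar",325,226,24,1),("lbar",280,223,26,0),("spigot",213,226,50,1),("cap",447,170,16,1),("sbar",158,221,26,0),("flang",111,158,50,1),("white",388,222,28,0),("jar",447,217,50,1)]:
    c,a=blob(nb,u,v,25);print(a,end=" ");show(n,c,h,ci)
tray=nb; c,a=blob(tray,271,138,95);show("tray",c,12,0)
# nests: brown inside tray
for n,u,v,h,ci,w in [("trough",217,130,16,0,34),("post",269,137,10,0,24),("cup",324,144,22,1,20)]:
    c,a=blob(~nb,u,v,w);print(a,end=" ");show(n,c,h,ci)
for u,v in [(269,137),(269,132)]: print(f[v-6:v+7,u].tolist(),P[v-5:v+6,u,2].round())
Q=P[120:155,255:285];m=Q[...,2]>30;print("post pts",np.median(Q[m],0),m.sum())
E
```

```text
357 ring circ [array([459.9, 373.7]), np.float64(28.0)] mean [460.3 373.8]
145 collar circ [array([ 433.7, -105.2]), np.float64(21.4)] mean [ 433.8 -105.2]
551 lbar [array([434., -10.]), array([ 23. , 108.6]), np.float64(52.9)] [[384.0, 14.0], [470.0, -52.0], [484.0, -34.0], [398.0, 32.0]]
233 spigot circ [array([424.6, 131.8]), np.float64(18.6)] mean [425.1 131.5]
516 cap circ [array([ 561.1, -368.9]), np.float64(28.8)] mean [ 561.1 -369.6]
389 sbar [array([433.3, 249.6]), array([70.2, 24.5]), np.float64(28.9)] [[397.0, 243.0], [408.0, 222.0], [470.0, 256.0], [458.0, 277.0]]
577 flang circ [array([561. , 349.8]), np.float64(30.1)] mean [560.8 349.2]
208 white [array([ 444. , -239.7]), array([26.9, 52. ]), np.float64(68.1)] [[415.0, -242.0], [463.0, -262.0], [473.0, -237.0], [425.0, -218.0]]
355 jar circ [array([ 454.3, -352.6]), np.float64(25.5)] mean [ 453.8 -352.4]
tray [array([623.5,  15.4]), array([359.2, 150.4]), np.float64(84.4)] [[531.0, -156.0], [681.0, -171.0], [716.0, 187.0], [566.0, 201.0]]
1486 trough [array([636. , 134.1]), array([ 52.1, 138.5]), np.float64(82.3)] [[564.0, 118.0], [701.0, 99.0], [708.0, 151.0], [571.0, 169.0]]
1314 post [array([624.1,  18.2]), array([80.8, 81.7]), np.float64(85.2)] [[580.0, -19.0], [661.0, -25.0], [668.0, 55.0], [587.0, 62.0]]
702 cup circ [array([ 610.7, -100.6]), np.float64(33.0)] mean [ 610.5 -100.8]
[[63, 66, 74], [62, 66, 74], [63, 66, 75], [62, 67, 74], [60, 62, 68], [47, 48, 51], [35, 35, 37], [36, 35, 36], [58, 54, 48], [141, 128, 95], [177, 160, 117], [178, 160, 117], [178, 160, 117]] [55. 57. 52. 51. 44. 40. 25. 20.  9.  9. 15.]
[[149, 135, 99], [151, 135, 99], [155, 139, 102], [141, 126, 94], [98, 91, 79], [63, 66, 74], [62, 66, 74], [63, 66, 75], [62, 67, 74], [60, 62, 68], [47, 48, 51], [35, 35, 37], [36, 35, 36]] [11. 11.  9. 56. 56. 55. 57. 52. 51. 44. 40.]
post pts [621.97149911  16.31512182  51.21756953] 47
```

Sizes and the 117 mm nest spacing agree with the text: ring r 28.0, collar r 21.4, bar 108.6×23, spigot r 18.6, trough 138×52, plate 81×82, cup r 33. The long bar goes first, so I move towards it.

>>> arm_command --moves '[{"dx": -0.5, "dy": 0.5}, {"dx": -1, "dy": 1}, {"dx": -1, "dy": 1}]'

```text
invalid input at $.moves[0]: expected keys dx, dy, dz, wx, wy, wz
```

```bash
cat > g.py <<'E'
import sys
from h import *
from bench import r
from scipy.spatial.transform import Rotation as Ro
def plan(x,y,z,th,verbose=True):
    s=r.sense();M=Ro.from_rotvec(s["tool_rot"]).as_matrix()
    p=s["position"];d=M.T@(np.array([x,y,z])-p)/80
    cur=np.degrees(np.arctan2(M[1,1],M[0,1]));dt=(th-cur+90)%180-90
    # level the tool and set the jaw yaw
    yy=np.array([np.cos(np.radians(cur+dt)),np.sin(np.radians(cur+dt)),0]);zz=np.array([0,0,-1.]);T=np.stack([np.cross(yy,zz),yy,zz],1)
    w=Ro.from_matrix(M.T@T).as_rotvec()/(np.pi/2)
    print("t",round(s["clock"],2),"p",p.round(1),"jaw",cur.round(1),"F",s["contact_force"].round(1),"W",round(s["width"],1),"q6",s["joints"][5].round(2))
    print("shift",d.round(3),"turn",w.round(3))
if __name__=="__main__": plan(*map(float,sys.argv[1:5]))
E
python3 g.py 434 -10 242 52.5
```

```text
t 0.15 p [ 253.2 -543.7  241.5] jaw 115.0 F [ 0.1 -0.8 -0.7] W 85.4 q6 -0.33
shift [-4.865  5.094  0.   ] turn [ 0.001 -0.001  0.694]
```

>>> arm_command --moves '[{"dx": -0.5, "dy": 0.5, "dz": 0, "wx": 0, "wy": 0, "wz": 0}, {"dx": -1, "dy": 1, "dz": 0, "wx": 0, "wy": 0, "wz": 0}, {"dx": -1, "dy": 1, "dz": 0, "wx": 0, "wy": 0, "wz": 0}]'

```text
clock: 0.52
position: [293.2, -435.3, 242.8]
tool_rot: [-0.685, 3.065, -0.001]
contact_force: [-0.5, -0.7, -0.0]
width: 85.2
```

>>> arm_command --moves '[{"dx": -0.5, "dy": 0.5, "dz": 0, "wx": 0, "wy": 0, "wz": 0}, {"dx": -1, "dy": 1, "dz": 0, "wx": 0, "wy": 0, "wz": 0}]'

```text
clock: 0.78
position: [330.7, -330.6, 241.8]
tool_rot: [0.676, -3.067, -0.001]
contact_force: [0.6, 0.8, 0.9]
width: 85.6
```

>>> arm_command --moves '[{"dx": -0.5, "dy": 0.5, "dz": 0, "wx": 0, "wy": 0, "wz": 0}, {"dx": -1, "dy": 1, "dz": 0, "wx": 0, "wy": 0, "wz": 0}]'

```text
clock: 1.02
position: [369.7, -223.8, 242.2]
tool_rot: [-0.678, 3.067, 0.0]
contact_force: [1.3, 0.2, 0.6]
width: 85.6
```

>>> arm_command --moves '[{"dx": -0.5, "dy": 0.5, "dz": 0, "wx": 0, "wy": 0, "wz": 0}, {"dx": -1, "dy": 1, "dz": 0, "wx": 0, "wy": 0, "wz": 0}, {"dx": -1, "dy": 1, "dz": 0, "wx": 0, "wy": 0, "wz": 0}]'

```text
clock: 1.4
position: [409.2, -116.0, 241.8]
tool_rot: [0.687, -3.065, -0.001]
contact_force: [-0.0, -1.0, 0.9]
width: 85.2
```

```bash
python3 g.py 434 -10 140 52.5
```

```text
t 1.4 p [ 409.2 -116.   241.8] jaw 115.3 F [-0.  -1.   0.9] W 85.2 q6 -1.33
shift [-0.847  1.064  1.274] turn [ 0.    -0.001  0.698]
```

```bash
sed -i 's/dt=(th-cur+90)%180-90/dt=(th-cur+180)%360-180/' g.py; python3 g.py 434 -10 140 232.5
```

```text
t 1.4 p [ 409.2 -116.   241.8] jaw 115.3 F [-0.  -1.   0.9] W 85.2 q6 -1.33
shift [-0.847  1.064  1.274] turn [ 1.000e-03  0.000e+00 -1.302e+00]
```

>>> arm_command --moves '[{"dx": -0.4, "dy": 0.5, "dz": 0.4, "wx": 0, "wy": 0, "wz": -0.1}, {"dx": -0.85, "dy": 1, "dz": 0.9, "wx": 0, "wy": 0, "wz": -0.2}, {"dx": -0.85, "dy": 1, "dz": 0.9, "wx": 0, "wy": 0, "wz": -0.3}, {"dx": -0.85, "dy": 1, "dz": 0.9, "wx": 0, "wy": 0, "wz": -0.4}, {"dx": -0.85, "dy": 1, "dz": 0.9, "wx": 0, "wy": 0, "wz": -0.5}]'

```text
clock: 2.02
position: [436.2, -18.4, 170.1]
tool_rot: [1.806, -2.569, -0.0]
contact_force: [0.7, 0.4, -0.0]
width: 85.6
```

>>> arm_command --moves '[{"dx": 0, "dy": 0, "dz": 0, "wx": 0, "wy": 0, "wz": -0.5}, {"dx": 0, "dy": 0, "dz": 0, "wx": 0, "wy": 0, "wz": -0.8}, {"dx": 0, "dy": 0, "dz": 0, "wx": 0, "wy": 0, "wz": -0.8}, {"dx": 0, "dy": 0, "dz": 0, "wx": 0, "wy": 0, "wz": -0.8}, {"dx": 0, "dy": 0, "dz": 0, "wx": 0, "wy": 0, "wz": -0.8}]'

```text
clock: 2.65
position: [436.2, -18.6, 170.2]
tool_rot: [2.773, -1.476, -0.0]
contact_force: [0.2, -0.0, 0.5]
width: 85.5
```

```bash
python3 g.py 434 -10 140 232.5
```

```text
t 2.65 p [436.2 -18.6 170.2] jaw -146.1 F [ 0.2 -0.   0.5] W 85.5 q6 0.17
shift [-0.105 -0.037  0.377] turn [ 0.     0.    -0.206]
```

>>> arm_command --moves '[{"dx": -0.105, "dy": -0.037, "dz": 0.377, "wx": 0, "wy": 0, "wz": -0.1}, {"dx": -0.105, "dy": -0.037, "dz": 0.377, "wx": 0, "wy": 0, "wz": -0.206}, {"dx": -0.105, "dy": -0.037, "dz": 0.377, "wx": 0, "wy": 0, "wz": -0.206}]'

```text
clock: 3.02
position: [434.0, -9.8, 140.0]
tool_rot: [2.971, -1.021, -0.0]
contact_force: [0.3, -0.6, 0.4]
width: 85.6
```

```bash
cat > wv.py <<'E'
import sys
from h import *
from bench import r,viewer
from scipy.spatial.transform import Rotation as Ro
def wrist(name):
    s=r.sense();d=viewer.get_image("wrist")
    M=Ro.from_rotvec(s["tool_rot"]).as_matrix();T=d["T_tool_cam"]
    Rw=M@T[:3,:3];tw=M@T[:3,3]+s["position"]
    d["R"]=Rw.T;d["t"]=-Rw.T@tw
    cv2.imwrite(f"pics/{name}.png",d["frame"][:,:,::-1]);np.savez(name+".npz",**d)
    print(s["clock"],s["position"].round(1),s["width"].round(1));return d
if __name__=="__main__": wrist(sys.argv[1])
E
python3 wv.py w1; python3 g.py 434 -10 140 232.5
python3 - <<'E'
from h import *
d=load("w1.npz")
for X in [(434,-10,26),(384,14,26),(470,-52,26),(484,-34,26),(398,32,26)]: print(np.round(proj(d,X)))
E
```

```text
t 3.08 p [434.2  -9.7 140.3] jaw -128.0 F [ 0.2 -0.3 -0.3] W 85.6 q6 0.46
shift [0.001 0.004 0.004] turn [ 0.    -0.    -0.006]
[276. 210.]
[291. 276.]
[292. 136.]
[259. 136.]
[262. 276.]Traceback (most recent call last):
  File "wv.py", line 12, in <module>
    if __name__=="__main__": wrist(sys.argv[1])
                             ~~~~~^^^^^^^^^^^^^
  File "wv.py", line 11, in wrist
    print(s["clock"],s["position"].round(1),s["width"].round(1));return d
                                            ^^^^^^^^^^^^^^^^
AttributeError: 'float' object has no attribute 'round'
```

View pics/w1.png

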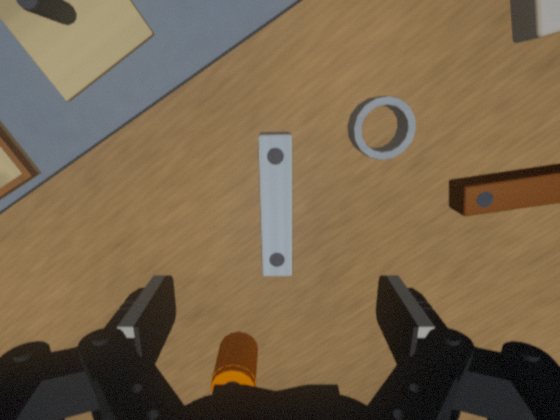

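The wrist view shows the long bar at (276,204). It spans 259–292 × 132–276 with two screw holes, and its predicted centre is (276,210). That is the right bar and the pose is good. Next I measure where the open fingertips stand in the tool frame.

```bash
sed -i 's/s\["width"\].round(1)/round(s["width"],1)/' wv.py
python3 - <<'E'
from h import *
d=load("w1.npz");z=d["z_map"]
v,u=np.mgrid[:420,:560];c=np.stack([(u-d["cx"])/d["fx"]*z,(v-d["cy"])/d["fy"]*z,z],-1)
T=d["T_tool_cam"];P=c@T[:3,:3].T+T[:3,3]
m=(z>0)&(z<200)&(v<360)
for s in (u<275,u>275):
    q=P[m&s];print(len(q),np.percentile(q,[1,10,50,90,99],axis=0).round(1).tolist())
E
```

```text
6398 [[-10.4, -140.4, -56.5], [-2.1, -67.4, -53.7], [10.1, -46.4, -36.3], [12.5, -42.8, -10.0], [130.2, -38.3, 90.9]]
6102 [[-10.5, 37.5, -56.4], [-2.5, 42.2, -53.9], [10.1, 45.4, -38.0], [11.9, 64.1, -13.6], [13.6, 72.4, -4.7]]
```

>>> arm_command --moves '[{"dx": 0, "dy": 0, "dz": 0.5, "wx": 0, "wy": 0, "wz": 0}, {"dx": 0, "dy": 0, "dz": 1, "wx": 0, "wy": 0, "wz": 0}]' --claw 0.6 --newtons 40

```text
clock: 3.32
position: [434.6, -9.1, 59.9]
tool_rot: [-2.969, 1.023, -0.002]
contact_force: [1.2, 0.2, -0.7]
width: 52.5
```

>>> arm_command --moves '[{"dx": 0, "dy": 0, "dz": 0.2, "wx": 0, "wy": 0, "wz": 0}, {"dx": 0, "dy": 0, "dz": 0.4, "wx": 0, "wy": 0, "wz": 0}, {"dx": 0, "dy": 0, "dz": 0.465, "wx": 0, "wy": 0, "wz": 0}, {"dx": 0, "dy": 0, "dz": 0.465, "wx": 0, "wy": 0, "wz": 0}]'

```text
clock: 3.82
position: [434.4, -8.8, 23.5]
tool_rot: [-2.972, 1.017, -0.001]
contact_force: [0.1, 0.0, 0.8]
width: 51.5
```

>>> arm_command --moves '[{"dx": 0, "dy": 0, "dz": 0, "wx": 0, "wy": 0, "wz": 0}, {"dx": 0, "dy": 0, "dz": 0, "wx": 0, "wy": 0, "wz": 0}, {"dx": 0, "dy": 0, "dz": 0, "wx": 0, "wy": 0, "wz": 0}, {"dx": 0, "dy": 0, "dz": 0, "wx": 0, "wy": 0, "wz": 0}, {"dx": 0, "dy": 0, "dz": 0, "wx": 0, "wy": 0, "wz": 0}]' --claw 0

```text
clock: 4.45
position: [434.6, -8.7, 24.0]
tool_rot: [-2.972, 1.017, -0.002]
contact_force: [-1.9, 1.0, 5.9]
width: 23.1
```

```bash
python3 g.py 635.3 133 100 263.8
```

```text
t 4.45 p [434.6  -8.7  24. ] jaw -127.8 F [-1.9  1.   5.9] W 23.1 q6 0.46
shift [ 0.899 -2.938 -0.947] turn [-0.    -0.001 -0.351]
```

>>> arm_command --moves '[{"dx": 0, "dy": 0, "dz": -0.3, "wx": 0, "wy": 0, "wz": 0}, {"dx": 0, "dy": 0, "dz": -0.95, "wx": 0, "wy": 0, "wz": 0}, {"dx": 0.3, "dy": -0.5, "dz": -0.95, "wx": 0, "wy": 0, "wz": 0}, {"dx": 0.3, "dy": -1, "dz": -0.95, "wx": 0, "wy": 0, "wz": -0.1}, {"dx": 0.3, "dy": -1, "dz": -0.95, "wx": 0, "wy": 0, "wz": -0.2}]'

```text
clock: 5.08
position: [502.3, 41.1, 97.4]
tool_rot: [3.096, -0.53, -0.004]
contact_force: [0.9, 0.1, -2.9]
width: 23.2
```

>>> arm_command --moves '[{"dx": 0.15, "dy": -0.5, "dz": 0, "wx": 0, "wy": 0, "wz": -0.1}, {"dx": 0.4, "dy": -1, "dz": 0, "wx": 0, "wy": 0, "wz": -0.15}, {"dx": 0.4, "dy": -1, "dz": 0, "wx": 0, "wy": 0, "wz": -0.15}]'

```text
clock: 5.45
position: [559.5, 105.7, 96.6]
tool_rot: [3.136, -0.169, -0.005]
contact_force: [0.6, -1.0, -2.1]
width: 23.1
```

```bash
python3 g.py 635.3 133 100 263.8; python3 wv.py w2
```

```text
t 5.45 p [559.5 105.7  96.6] jaw -96.2 F [ 0.6 -1.  -2.1] W 23.1 q6 0.92
shift [ 0.905 -0.441 -0.045] turn [0.001 0.002 0.   ]
5.45 [559.5 105.7  96.6] 23.1
```

View pics/w2.png

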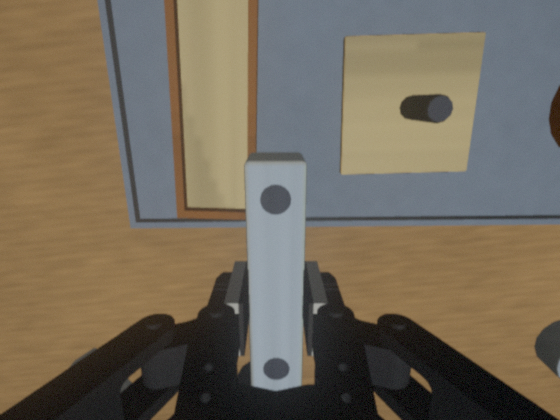

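The bar is held straight between the pads, x 246–305 and y 152–388. The trough shows at (215,100) and the post plate at (410,105). I re-measure both from this view.

Run:
```python
from h import *
d=load("w2.npz")
def q(u,v,h): return ray(d,u,v,h)[:2].round(1)
print("trough near corners",q(178,218,16),q(256,209,16),"edges at row 20",q(167,20,16),q(258,20,16))
print("inner near end",q(187,209,16),q(246,209,16))
print("plate corners",[q(*p,10).tolist() for p in [(344,37),(483,32),(472,174),(341,174)]],np.mean([q(*p,10) for p in [(344,37),(483,32),(472,174),(341,174)]],0))
print("post tip",q(440,109,52))
```

```text
trough near corners [571.7 168.1] [572.4 117.3] edges at row 20 [684.6 152.2] [679.3 102.9]
inner near end [577.1 161.2] [573.  123.6]
plate corners [[666.8, 55.4], [661.0, -23.0], [579.0, -22.1], [588.0, 61.0]] [623.7    17.825]
post tip [624.3  18.6]
```

```bash
python3 - <<'E'
from h import *
d=load("w2.npz")
for v in (160,385): print(ray(d,275,v,98.6).round(1))
E
python3 g.py 636 134 60 262.2
```

```text
[615.6 100.4  98.6]
[511.1 111.6  98.6]
t 5.5 p [558.8 104.8  97. ] jaw -96.2 F [-0.7 -1.1 -1.6] W 23.1 q6 0.92
shift [ 0.921 -0.469  0.459] turn [0.001 0.002 0.017]
```

>>> arm_command --moves '[{"dx": 0.4, "dy": -0.2, "dz": 0, "wx": 0, "wy": 0, "wz": 0.017}, {"dx": 0.88, "dy": -0.47, "dz": 0, "wx": 0, "wy": 0, "wz": 0.017}, {"dx": 0.88, "dy": -0.47, "dz": 0.3, "wx": 0, "wy": 0, "wz": 0.017}, {"dx": 0.88, "dy": -0.47, "dz": 0.46, "wx": 0, "wy": 0, "wz": 0.017}, {"dx": 0.88, "dy": -0.47, "dz": 0.46, "wx": 0, "wy": 0, "wz": 0.017}]'

```text
clock: 6.12
position: [632.0, 133.0, 60.9]
tool_rot: [3.133, -0.215, -0.004]
contact_force: [0.6, 0.0, -1.2]
width: 23.0
```

```bash
python3 g.py 632.5 134.2 33 262.2;python3 wv.py w3
```

```text
t 6.12 p [632.  133.   60.9] jaw -97.8 F [ 0.6  0.  -1.2] W 23.0 q6 0.92
shift [ 0.005 -0.016  0.348] turn [ 0.001  0.002 -0.   ]
6.125 [632.  133.   60.9] 23.0
```

View pics/w3.png

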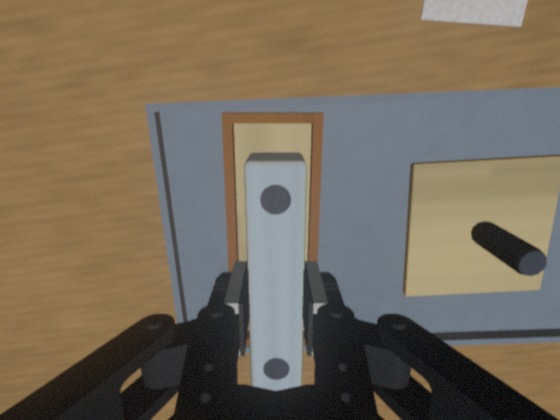

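The bar is centred over the trough: inner walls at x 236 and 312, bar 246–305. I lower it and release.

>>> arm_command --moves '[{"dx": 0, "dy": -0.01, "dz": 0.15, "wx": 0, "wy": 0, "wz": 0}, {"dx": 0, "dy": -0.01, "dz": 0.28, "wx": 0, "wy": 0, "wz": 0}, {"dx": 0, "dy": -0.01, "dz": 0.345, "wx": 0, "wy": 0, "wz": 0}, {"dx": 0, "dy": -0.01, "dz": 0.345, "wx": 0, "wy": 0, "wz": 0}]'

```text
clock: 6.68
position: [633.0, 134.4, 33.8]
tool_rot: [3.134, -0.214, -0.002]
contact_force: [0.0, -0.9, -2.5]
width: 22.9
```

>>> arm_command --moves '[{"dx": 0, "dy": 0, "dz": 0, "wx": 0, "wy": 0, "wz": 0}, {"dx": 0, "dy": 0, "dz": 0, "wx": 0, "wy": 0, "wz": 0}, {"dx": 0, "dy": 0, "dz": 0, "wx": 0, "wy": 0, "wz": 0}, {"dx": 0, "dy": 0, "dz": 0, "wx": 0, "wy": 0, "wz": 0}]' --claw 0.7

```text
clock: 7.18
position: [633.5, 134.7, 34.8]
tool_rot: [-3.134, 0.214, -0.001]
contact_force: [-0.3, 0.4, 0.6]
width: 59.7
```

>>> arm_command --moves '[{"dx": 0, "dy": 0, "dz": -0.3, "wx": 0, "wy": 0, "wz": 0}, {"dx": 0, "dy": 0, "dz": -0.8, "wx": 0, "wy": 0, "wz": 0}, {"dx": 0, "dy": 0, "dz": -1, "wx": 0, "wy": 0, "wz": 0}]'

```text
clock: 7.55
position: [634.5, 134.8, 117.8]
tool_rot: [-3.133, 0.214, -0.006]
contact_force: [-0.7, 0.5, 0.4]
width: 59.8
```

```bash
python3 wv.py w4;python3 g.py 425 132 120 263
```

```text
7.55 [634.5 134.8 117.8] 59.8
t 7.6 p [634.8 135.  119.1] jaw -97.8 F [0.7 0.4 1.6] W 59.8 q6 0.92
shift [-2.594  0.393 -0.026] turn [-0.002 -0.003 -0.009]
```

View pics/w4.png

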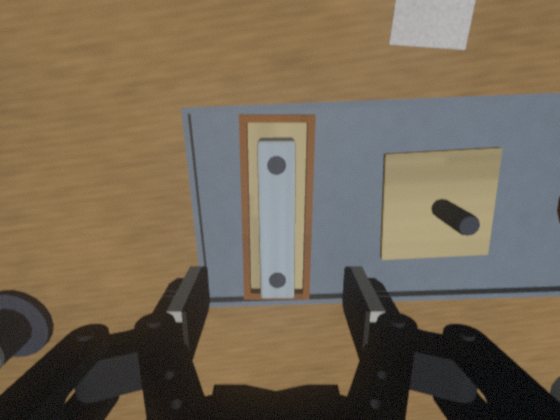

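Run:
```python
from h import *
d=load("w4.npz")
q=lambda u,v,h: ray(d,u,v,h).round(1)
for u,v in ((258,140),(294,140),(261,298),(295,298)): print("bar",q(u,v,34))
print("holes mid",(q(277,164,34)+q(278,280,34))/2, "lip inner",q(249,123,16),q(307,123,16),q(251,291,16),q(303,289,16))
print("lip outer",[q(*p,16) for p in((240,115),(315,115),(244,300),(310,300))])
P=world(d);print("barz",np.median(P[170:270,265:290,2]),[np.median(P[v-8:v+8,270:284,2]).round(1) for v in (150,180,215,250,262,292)],"lip",np.median(P[117:121,255:300,2]))
```

```text
bar [690.7 138.7  34. ]
bar [687.7 116.8  34. ]
bar [581.9 153.   34. ]
bar [578.7 129.2  34. ]
holes mid [634.4  134.15  34.  ] lip inner [700.7 144.   16. ] [695.6 106.4  16. ] [578.2 162.   16. ] [574.6 122.6  16. ]
lip outer [array([706.4, 149. ,  16. ]), array([699.9, 100.8,  16. ]), array([571.2, 168.5,  16. ]), array([564.5, 118.4,  16. ])]
barz 34.45116022320364 [np.float64(34.4), np.float64(34.5), np.float64(34.5), np.float64(34.4), np.float64(34.4), np.float64(34.4)] lip 16.551923322107903
```

The bar is flat in the trough: top z 34.4 at every point checked (34 expected), centre (634.7,134.3) against trough (637,134). Spigot next.

>>> arm_command --moves '[{"dx": -0.45, "dy": 0.07, "dz": 0, "wx": 0, "wy": 0, "wz": 0}, {"dx": -1, "dy": 0.15, "dz": 0, "wx": 0, "wy": 0, "wz": 0}]'

```text
clock: 7.85
position: [551.2, 133.3, 112.8]
tool_rot: [3.133, -0.215, -0.003]
contact_force: [-0.4, 0.8, 0.6]
width: 59.8
```

>>> arm_command --moves '[{"dx": -0.6, "dy": 0.07, "dz": 0, "wx": 0, "wy": 0, "wz": 0}, {"dx": -1, "dy": 0.15, "dz": 0, "wx": 0, "wy": 0, "wz": 0}, {"dx": -1, "dy": 0.15, "dz": 0, "wx": 0, "wy": 0, "wz": 0}]' --claw 0.85

```text
clock: 8.22
position: [470.0, 132.6, 114.1]
tool_rot: [-3.134, 0.212, 0.0]
contact_force: [0.0, 0.1, 0.9]
width: 72.9
```

```bash
python3 wv.py w5;python3 g.py 425 132 120 263
python3 - <<'E'
from h import *
d=load("w5.npz");print(proj(d,(425,132,50)))
E
```

```text
8.225 [470.  132.6 114.1] 72.9
t 8.28 p [471.  132.7 114.2] jaw -97.7 F [ 0.4 -0.   0.2] W 73.0 q6 0.75
shift [-0.568  0.086 -0.072] turn [-0.    -0.    -0.008]
(np.float64(286.6136658958533), np.float64(300.1361917756713))
```

View pics/w5.png

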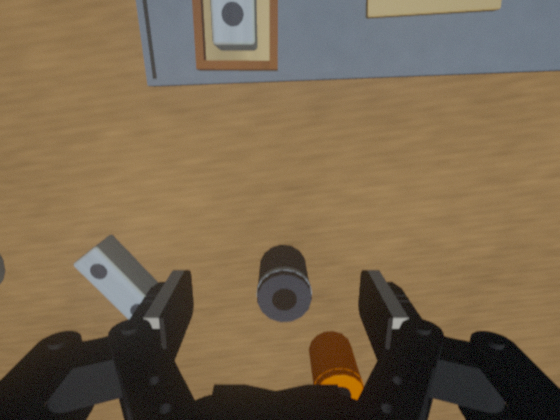

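The spigot is at (285,296), predicted (287,300): plain, dark, no flange. The orange one is at (335,370), clear of the fingers.

>>> arm_command --moves '[{"dx": -0.555, "dy": 0.086, "dz": 0, "wx": 0, "wy": 0, "wz": 0}, {"dx": -0.555, "dy": 0.086, "dz": 0.3, "wx": 0, "wy": 0, "wz": 0}, {"dx": -0.555, "dy": 0.086, "dz": 0.7, "wx": 0, "wy": 0, "wz": 0}, {"dx": -0.555, "dy": 0.086, "dz": 1, "wx": 0, "wy": 0, "wz": 0}, {"dx": -0.555, "dy": 0.086, "dz": 1, "wx": 0, "wy": 0, "wz": 0}]'

```text
clock: 8.9
position: [425.8, 130.8, 32.2]
tool_rot: [3.131, -0.215, -0.006]
contact_force: [-0.5, 1.3, -0.3]
width: 72.5
```

>>> arm_command --moves '[{"dx": 0, "dy": 0, "dz": 0, "wx": 0, "wy": 0, "wz": 0}, {"dx": 0, "dy": 0, "dz": 0, "wx": 0, "wy": 0, "wz": 0}, {"dx": 0, "dy": 0, "dz": 0, "wx": 0, "wy": 0, "wz": 0}, {"dx": 0, "dy": 0, "dz": 0, "wx": 0, "wy": 0, "wz": 0}, {"dx": 0, "dy": 0, "dz": 0, "wx": 0, "wy": 0, "wz": 0}]' --claw 0

```text
clock: 9.52
position: [427.5, 132.3, 36.0]
tool_rot: [-3.133, 0.213, -0.004]
contact_force: [0.7, 1.3, 5.4]
width: 34.9
```

```bash
python3 g.py 611 -100.8 125 263
```

```text
t 9.53 p [427.5 132.3  36. ] jaw -97.8 F [0.7 1.3 5.4] W 34.9 q6 0.68
shift [ 2.67   2.574 -1.111] turn [-0.001 -0.001 -0.009]
```

>>> arm_command --moves '[{"dx": 0, "dy": 0, "dz": -0.3, "wx": 0, "wy": 0, "wz": 0}, {"dx": 0, "dy": 0, "dz": -0.9, "wx": 0, "wy": 0, "wz": 0}, {"dx": 0.4, "dy": 0.4, "dz": -1, "wx": 0, "wy": 0, "wz": 0}, {"dx": 0.89, "dy": 0.86, "dz": -1, "wx": 0, "wy": 0, "wz": 0}, {"dx": 0.89, "dy": 0.86, "dz": -1, "wx": 0, "wy": 0, "wz": 0}]'

```text
clock: 10.15
position: [488.3, 51.3, 113.3]
tool_rot: [3.133, -0.221, -0.004]
contact_force: [-0.4, -0.3, -3.0]
width: 34.7
```

>>> arm_command --moves '[{"dx": 0.45, "dy": 0.43, "dz": 0, "wx": 0, "wy": 0, "wz": 0}, {"dx": 0.89, "dy": 0.86, "dz": 0, "wx": 0, "wy": 0, "wz": 0}, {"dx": 0.89, "dy": 0.86, "dz": 0, "wx": 0, "wy": 0, "wz": 0}]'

```text
clock: 10.52
position: [549.1, -25.6, 112.9]
tool_rot: [3.133, -0.219, -0.005]
contact_force: [0.4, 0.6, -2.2]
width: 34.9
```

```bash
python3 g.py 611 -100.8 90 263;python3 wv.py w6
```

```text
t 10.53 p [549.1 -25.6 112.9] jaw -98.0 F [ 0.4  0.6 -2.2] W 34.9 q6 1.11
shift [0.898 0.823 0.284] turn [ 0.001  0.002 -0.011]
10.525 [549.1 -25.6 112.9] 34.9
```

View pics/w6.png

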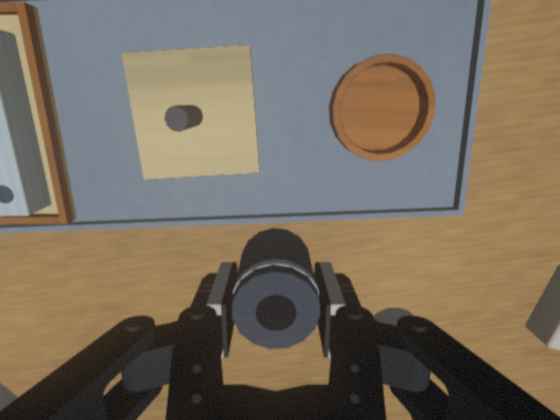

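Run:
```python
from h import *
d=load("w6.npz");f=d["frame"].astype(int)
nb=f[...,2]-f[...,0]>-8
c,a=blob(~nb,383,107,62);X=np.array([ray(d,*p,22)[:2] for p in c],np.float32);print(cv2.minEnclosingCircle(X),a)
print("post",ray(d,177,118,52).round(1))
print("spig top",ray(d,276,305,127).round(1))
```

```text
((612.0880126953125, -100.10679626464844), 32.78166961669922) 8946
post [624.5  17.6  52. ]
spig top [550.9 -25.6 127. ]
```

>>> arm_command --moves '[{"dx": 0.45, "dy": 0.41, "dz": 0, "wx": 0, "wy": 0, "wz": 0}, {"dx": 0.89, "dy": 0.82, "dz": 0, "wx": 0, "wy": 0, "wz": 0}, {"dx": 0.89, "dy": 0.82, "dz": 0.3, "wx": 0, "wy": 0, "wz": 0}, {"dx": 0.89, "dy": 0.82, "dz": 0.3, "wx": 0, "wy": 0, "wz": 0}]'

```text
clock: 11.08
position: [608.7, -97.5, 87.6]
tool_rot: [-3.134, 0.213, 0.009]
contact_force: [-0.2, -0.2, -2.0]
width: 34.6
```

```bash
python3 g.py 610.5 -100.5 44 262.2
```

```text
t 11.07 p [608.7 -97.5  87.6] jaw -97.8 F [-0.2 -0.2 -2. ] W 34.6 q6 1.27
shift [0.03  0.034 0.545] turn [0.    0.004 0.   ]
```

>>> arm_command --moves '[{"dx": 0.02, "dy": 0.02, "dz": 0.2, "wx": 0, "wy": 0, "wz": 0}, {"dx": 0.02, "dy": 0.02, "dz": 0.4, "wx": 0, "wy": 0, "wz": 0}, {"dx": 0.02, "dy": 0.02, "dz": 0.5, "wx": 0, "wy": 0, "wz": 0}, {"dx": 0.02, "dy": 0.02, "dz": 0.52, "wx": 0, "wy": 0, "wz": 0}, {"dx": 0.02, "dy": 0.02, "dz": 0.52, "wx": 0, "wy": 0, "wz": 0}]'

```text
clock: 11.7
position: [612.2, -100.4, 49.3]
tool_rot: [3.134, -0.214, 0.001]
contact_force: [-0.5, -0.2, -1.3]
width: 34.9
```

```bash
python3 g.py 610.5 -100.5 44 262.2
```

```text
t 11.7 p [ 612.2 -100.4   49.3] jaw -97.8 F [-0.5 -0.2 -1.3] W 34.9 q6 1.27
shift [-0.021  0.004  0.066] turn [ 0. -0. -0.]
```

>>> arm_command --moves '[{"dx": -0.01, "dy": 0, "dz": 0.03, "wx": 0, "wy": 0, "wz": 0}, {"dx": -0.01, "dy": 0, "dz": 0.055, "wx": 0, "wy": 0, "wz": 0}, {"dx": -0.01, "dy": 0, "dz": 0.055, "wx": 0, "wy": 0, "wz": 0}]'

```text
clock: 12.08
position: [611.1, -100.3, 44.4]
tool_rot: [-3.134, 0.214, 0.0]
contact_force: [-0.9, -0.5, -2.7]
width: 34.8
```

>>> arm_command --moves '[{"dx": 0, "dy": 0, "dz": 0.01, "wx": 0, "wy": 0, "wz": 0}, {"dx": 0, "dy": 0, "dz": 0.015, "wx": 0, "wy": 0, "wz": 0}, {"dx": 0, "dy": 0, "dz": 0.015, "wx": 0, "wy": 0, "wz": 0}]'

```text
clock: 12.45
position: [611.4, -100.3, 44.0]
tool_rot: [3.134, -0.214, 0.001]
contact_force: [-2.5, 1.1, 3.1]
width: 34.8
```

>>> arm_command --moves '[{"dx": 0, "dy": 0, "dz": 0, "wx": 0, "wy": 0, "wz": 0}, {"dx": 0, "dy": 0, "dz": 0, "wx": 0, "wy": 0, "wz": 0}, {"dx": 0, "dy": 0, "dz": 0, "wx": 0, "wy": 0, "wz": 0}, {"dx": 0, "dy": 0, "dz": 0, "wx": 0, "wy": 0, "wz": 0}]' --claw 0.75

```text
clock: 12.95
position: [611.2, -100.2, 43.2]
tool_rot: [-3.134, 0.214, 0.0]
contact_force: [-1.1, -0.2, 0.1]
width: 64.1
```

>>> arm_command --moves '[{"dx": 0, "dy": 0, "dz": -0.3, "wx": 0, "wy": 0, "wz": 0}, {"dx": 0, "dy": 0, "dz": -0.8, "wx": 0, "wy": 0, "wz": 0}, {"dx": 0, "dy": 0, "dz": -1, "wx": 0, "wy": 0, "wz": 0}, {"dx": -0.3, "dy": -0.5, "dz": -1, "wx": 0, "wy": 0, "wz": 0}, {"dx": -0.4, "dy": -1, "dz": -1, "wx": 0, "wy": 0, "wz": 0}]'

```text
clock: 13.58
position: [589.6, -15.9, 123.2]
tool_rot: [-3.134, 0.216, 0.0]
contact_force: [0.9, 0.6, -0.6]
width: 64.1
```

```bash
python3 g.py 460 373.7 120 263;python3 wv.py w7
```

```text
t 13.57 p [589.6 -15.9 123.2] jaw -97.9 F [ 0.9  0.6 -0.6] W 64.1 q6 1.12
shift [-2.272 -4.602  0.043] turn [-0.    0.   -0.01]
13.575 [589.6 -15.9 123.2] 64.1
```

View pics/w7.png

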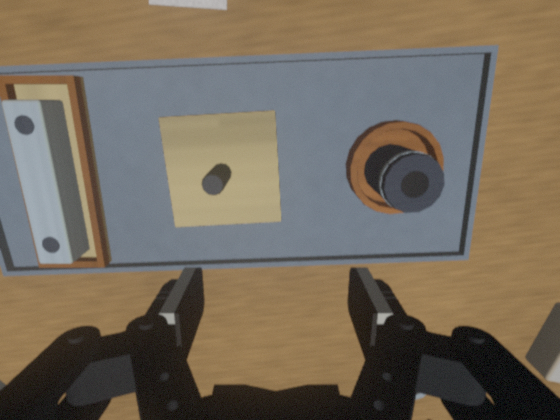

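>>> arm_command --moves '[{"dx": -0.25, "dy": -0.5, "dz": 0, "wx": 0, "wy": 0, "wz": 0}, {"dx": -0.46, "dy": -0.95, "dz": 0, "wx": 0, "wy": 0, "wz": 0}]' --claw 0.95

```text
clock: 13.88
position: [563.5, 64.8, 122.8]
tool_rot: [-3.134, 0.214, 0.001]
contact_force: [0.9, 0.3, 0.2]
width: 80.8
```

>>> arm_command --moves '[{"dx": -0.25, "dy": -0.5, "dz": 0, "wx": 0, "wy": 0, "wz": 0}, {"dx": -0.46, "dy": -0.95, "dz": 0, "wx": 0, "wy": 0, "wz": 0}]'

```text
clock: 14.12
position: [537.3, 145.3, 122.9]
tool_rot: [-3.134, 0.214, 0.001]
contact_force: [0.0, 0.0, 0.8]
width: 81.2
```

>>> arm_command --moves '[{"dx": -0.25, "dy": -0.5, "dz": 0, "wx": 0, "wy": 0, "wz": 0}, {"dx": -0.46, "dy": -0.95, "dz": 0, "wx": 0, "wy": 0, "wz": 0}]'

```text
clock: 14.38
position: [511.1, 225.6, 122.9]
tool_rot: [-3.134, 0.213, 0.001]
contact_force: [0.6, 0.9, 1.3]
width: 81.3
```

>>> arm_command --moves '[{"dx": -0.25, "dy": -0.5, "dz": 0, "wx": 0, "wy": 0, "wz": 0}, {"dx": -0.5, "dy": -0.95, "dz": 0, "wx": 0, "wy": 0, "wz": 0}, {"dx": -0.5, "dy": -0.95, "dz": 0, "wx": 0, "wy": 0, "wz": 0}]'

```text
clock: 14.75
position: [481.4, 307.0, 122.6]
tool_rot: [3.134, -0.209, -0.002]
contact_force: [-0.1, 0.2, -0.1]
width: 81.1
```

```bash
python3 g.py 460 373.7 90 263;python3 wv.py w8;python3 - <<'E'
from h import *
d=load("w7.npz");print("spigot top",ray(d,414,182,58).round(1));P=world(d);print("z",np.median(P[176:188,408:420,2]))
d=load("w8.npz");print(proj(d,(460,373.7,16)))
E
```

```text
t 14.75 p [481.4 307.  122.6] jaw -97.6 F [-0.1  0.2 -0.1] W 81.1 q6 0.52
shift [-0.376 -0.791  0.408] turn [ 0.     0.001 -0.007]
14.75 [481.4 307.  122.6] 81.1
spigot top [611.3 -99.4  58. ]
z 58.69025695121937
(np.float64(191.46685064716894), np.float64(252.15451943603276))
```

View pics/w8.png

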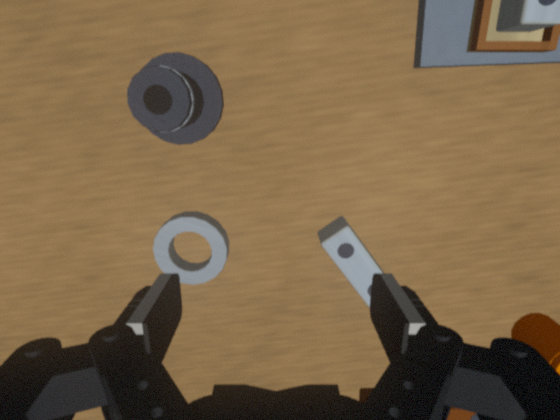

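The spigot is seated: top z 58.7, at (611.3,-99.4), 1 mm from the cup centre. The ring shows at (190,250) with a through hole and matches the prediction (191,252). I descend on it.

>>> arm_command --moves '[{"dx": -0.2, "dy": -0.4, "dz": 0, "wx": 0, "wy": 0, "wz": 0}, {"dx": -0.37, "dy": -0.79, "dz": 0.3, "wx": 0, "wy": 0, "wz": 0}, {"dx": -0.37, "dy": -0.79, "dz": 0.7, "wx": 0, "wy": 0, "wz": 0}, {"dx": -0.37, "dy": -0.79, "dz": 1, "wx": 0, "wy": 0, "wz": 0}, {"dx": -0.37, "dy": -0.79, "dz": 1, "wx": 0, "wy": 0, "wz": 0}]'

```text
clock: 15.42
position: [461.3, 369.7, 40.9]
tool_rot: [3.13, -0.215, -0.004]
contact_force: [-0.7, -0.6, 0.8]
width: 81.2
```

```bash
python3 g.py 460 373.7 10 262.2
```

```text
t 15.43 p [461.3 369.7  40.9] jaw -97.9 F [-0.7 -0.6  0.8] W 81.2 q6 0.42
shift [-0.022 -0.049  0.386] turn [ 0.003  0.002 -0.001]
```

>>> arm_command --moves '[{"dx": 0, "dy": -0.02, "dz": 0.1, "wx": 0, "wy": 0, "wz": 0}, {"dx": 0, "dy": -0.02, "dz": 0.25, "wx": 0, "wy": 0, "wz": 0}, {"dx": 0, "dy": -0.02, "dz": 0.38, "wx": 0, "wy": 0, "wz": 0}, {"dx": 0, "dy": -0.02, "dz": 0.38, "wx": 0, "wy": 0, "wz": 0}, {"dx": 0, "dy": -0.02, "dz": 0.38, "wx": 0, "wy": 0, "wz": 0}]'

```text
clock: 16.05
position: [462.3, 373.3, 13.2]
tool_rot: [-3.134, 0.214, -0.0]
contact_force: [-0.1, 0.1, 0.6]
width: 81.2
```

>>> arm_command --moves '[{"dx": 0, "dy": 0, "dz": 0, "wx": 0, "wy": 0, "wz": 0}, {"dx": 0, "dy": 0, "dz": 0, "wx": 0, "wy": 0, "wz": 0}, {"dx": 0, "dy": 0, "dz": 0, "wx": 0, "wy": 0, "wz": 0}, {"dx": 0, "dy": 0, "dz": 0, "wx": 0, "wy": 0, "wz": 0}]' --claw 0

```text
clock: 16.55
position: [462.5, 373.7, 13.9]
tool_rot: [-3.133, 0.213, -0.002]
contact_force: [-1.4, 0.2, 5.8]
width: 53.2
```

```bash
python3 g.py 460 373.7 10 262.2
```

```text
t 16.55 p [462.5 373.7  13.9] jaw -97.8 F [-1.4  0.2  5.8] W 53.2 q6 0.42
shift [-0.031  0.004  0.049] turn [-0.001 -0.001  0.   ]
```

```bash
python3 wv.py w9
```

```text
16.55 [462.5 373.7  13.9] 53.2
```

View pics/w9.png

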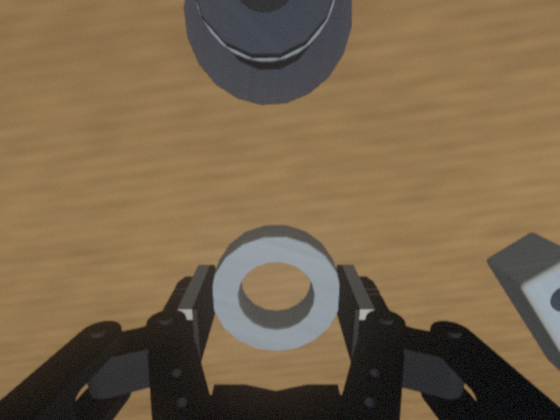

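The ring is centred between the pads, x 213–340, but the tips bite only its upper half. I regrip 5 mm lower.

>>> arm_command --moves '[{"dx": 0, "dy": 0, "dz": 0, "wx": 0, "wy": 0, "wz": 0}, {"dx": 0, "dy": 0, "dz": 0, "wx": 0, "wy": 0, "wz": 0}, {"dx": -0.02, "dy": 0, "dz": 0.06, "wx": 0, "wy": 0, "wz": 0}, {"dx": -0.02, "dy": 0, "dz": 0.06, "wx": 0, "wy": 0, "wz": 0}, {"dx": -0.02, "dy": 0, "dz": 0.06, "wx": 0, "wy": 0, "wz": 0}]' --claw 0.78

```text
clock: 17.23
position: [460.5, 373.3, 8.0]
tool_rot: [3.134, -0.214, -0.0]
contact_force: [-0.2, -0.1, 0.3]
width: 66.3
```

>>> arm_command --moves '[{"dx": 0, "dy": 0, "dz": 0, "wx": 0, "wy": 0, "wz": 0}, {"dx": 0, "dy": 0, "dz": 0, "wx": 0, "wy": 0, "wz": 0}, {"dx": 0, "dy": 0, "dz": 0, "wx": 0, "wy": 0, "wz": 0}, {"dx": 0, "dy": 0, "dz": 0, "wx": 0, "wy": 0, "wz": 0}]' --claw 0

```text
clock: 17.73
position: [460.7, 373.8, 8.6]
tool_rot: [-3.133, 0.214, -0.001]
contact_force: [-0.0, 0.4, 1.8]
width: 53.5
```

>>> arm_command --moves '[{"dx": 0, "dy": 0, "dz": -0.2, "wx": 0, "wy": 0, "wz": 0}, {"dx": 0, "dy": 0, "dz": -0.6, "wx": 0, "wy": 0, "wz": 0}, {"dx": 0, "dy": 0, "dz": -1, "wx": 0, "wy": 0, "wz": 0}, {"dx": 0, "dy": 0, "dz": -1, "wx": 0, "wy": 0, "wz": 0}]'

```text
clock: 18.23
position: [461.7, 374.4, 92.0]
tool_rot: [-3.13, 0.213, -0.005]
contact_force: [-0.2, -0.4, -2.8]
width: 53.5
```

```bash
python3 wv.py w10;python3 g.py 624 17.9 95 262.2
```

```text
18.225 [461.7 374.4  92. ] 53.5
t 18.27 p [460.8 373.7  89.5] jaw -97.8 F [-0.8  0.4 -3. ] W 53.9 q6 0.42
shift [ 2.627  4.129 -0.076] turn [-0.001 -0.    -0.   ]
```

View pics/w10.png

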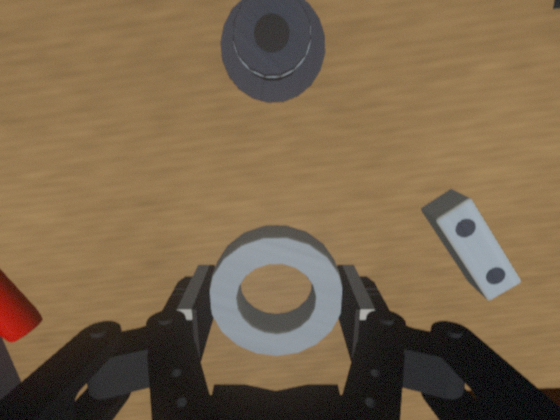

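>>> arm_command --moves '[{"dx": 0.25, "dy": 0.42, "dz": 0, "wx": 0, "wy": 0, "wz": 0}, {"dx": 0.53, "dy": 0.83, "dz": 0, "wx": 0, "wy": 0, "wz": 0}]'

```text
clock: 18.52
position: [492.8, 300.6, 86.4]
tool_rot: [3.132, -0.212, -0.004]
contact_force: [-0.3, -0.2, -2.6]
width: 53.5
```

>>> arm_command --moves '[{"dx": 0.27, "dy": 0.42, "dz": 0, "wx": 0, "wy": 0, "wz": 0}, {"dx": 0.53, "dy": 0.83, "dz": 0, "wx": 0, "wy": 0, "wz": 0}]'

```text
clock: 18.77
position: [526.0, 228.6, 86.5]
tool_rot: [3.133, -0.214, -0.004]
contact_force: [0.9, -0.6, -1.9]
width: 53.6
```

>>> arm_command --moves '[{"dx": 0.27, "dy": 0.42, "dz": 0, "wx": 0, "wy": 0, "wz": 0}, {"dx": 0.53, "dy": 0.83, "dz": 0, "wx": 0, "wy": 0, "wz": 0}]'

```text
clock: 19.02
position: [559.0, 157.1, 86.4]
tool_rot: [3.133, -0.214, -0.004]
contact_force: [1.1, 0.0, -2.4]
width: 53.7
```

>>> arm_command --moves '[{"dx": 0.27, "dy": 0.42, "dz": 0, "wx": 0, "wy": 0, "wz": 0}, {"dx": 0.53, "dy": 0.83, "dz": 0, "wx": 0, "wy": 0, "wz": 0}, {"dx": 0.53, "dy": 0.83, "dz": 0, "wx": 0, "wy": 0, "wz": 0}, {"dx": 0.53, "dy": 0.83, "dz": 0, "wx": 0, "wy": 0, "wz": 0}]'

```text
clock: 19.52
position: [591.7, 87.1, 86.8]
tool_rot: [3.134, -0.215, -0.004]
contact_force: [-0.1, 0.4, -0.9]
width: 53.6
```

```bash
python3 wv.py w11;python3 g.py 624 17.9 90 262.2
```

```text
19.525 [591.7  87.1  86.8] 53.6
t 19.57 p [591.8  87.5  87.1] jaw -97.8 F [-0.5  0.2 -2.5] W 53.6 q6 0.95
shift [ 0.516  0.807 -0.037] turn [0.    0.001 0.   ]
```

View pics/w11.png

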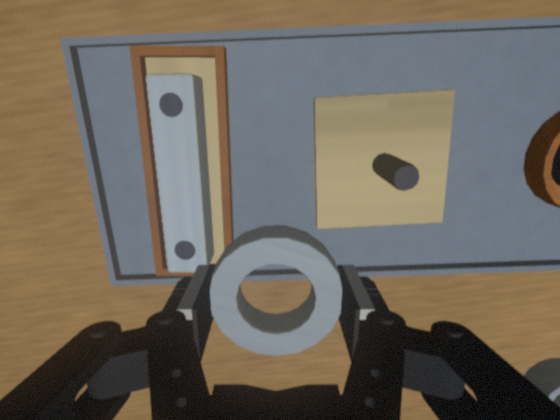

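Run:
```python
from h import *
d=load("w11.npz")
print("ring",ray(d,276,294,94.5).round(1),"post",ray(d,406,177,52).round(1))
c=[(315,97),(453,91),(443,221),(318,229)];print("plate",np.mean([ray(d,*p,10) for p in c],0).round(1))
```

```text
ring [594.6  87.   94.5] post [624.9  18.8  52. ]
plate [624.3  18.2  10. ]
```

>>> arm_command --moves '[{"dx": 0.25, "dy": 0.4, "dz": 0, "wx": 0, "wy": 0, "wz": 0}, {"dx": 0.5, "dy": 0.8, "dz": 0, "wx": 0, "wy": 0, "wz": 0}, {"dx": 0.5, "dy": 0.8, "dz": 0, "wx": 0, "wy": 0, "wz": 0}, {"dx": 0.5, "dy": 0.8, "dz": 0, "wx": 0, "wy": 0, "wz": 0}]'

```text
clock: 20.08
position: [623.0, 19.2, 87.7]
tool_rot: [-3.134, 0.213, 0.001]
contact_force: [0.2, -0.6, -3.0]
width: 54.0
```

```bash
python3 wv.py w12;python3 g.py 623 18.2 20 262.2
```

```text
20.075 [623.   19.2  87.7] 54.0
t 20.12 p [623.1  19.4  87.9] jaw -97.7 F [-0.2  0.9 -1.6] W 53.4 q6 1.08
shift [0.002 0.016 0.848] turn [-0.     0.     0.001]
```

View pics/w12.png

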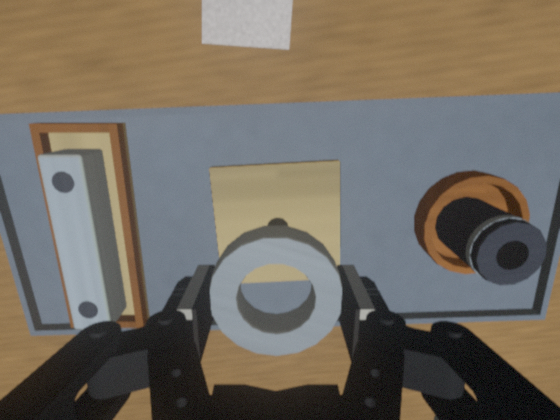

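>>> arm_command --moves '[{"dx": 0, "dy": 0.01, "dz": 0.15, "wx": 0, "wy": 0, "wz": 0}, {"dx": 0, "dy": 0.01, "dz": 0.3, "wx": 0, "wy": 0, "wz": 0}, {"dx": 0, "dy": 0.01, "dz": 0.5, "wx": 0, "wy": 0, "wz": 0}, {"dx": 0, "dy": 0.01, "dz": 0.65, "wx": 0, "wy": 0, "wz": 0}, {"dx": 0, "dy": 0.01, "dz": 0.75, "wx": 0, "wy": 0, "wz": 0}]'

```text
clock: 20.75
position: [622.9, 17.5, 26.8]
tool_rot: [3.134, -0.214, -0.002]
contact_force: [0.6, -0.2, -1.4]
width: 53.4
```

>>> arm_command --moves '[{"dx": 0, "dy": 0, "dz": 0.05, "wx": 0, "wy": 0, "wz": 0}, {"dx": 0, "dy": 0, "dz": 0.1, "wx": 0, "wy": 0, "wz": 0}, {"dx": 0, "dy": 0, "dz": 0.1, "wx": 0, "wy": 0, "wz": 0}, {"dx": 0, "dy": 0, "dz": 0.1, "wx": 0, "wy": 0, "wz": 0}]'

```text
clock: 21.25
position: [623.6, 17.6, 20.6]
tool_rot: [-3.134, 0.214, -0.001]
contact_force: [0.8, 0.4, -2.1]
width: 53.8
```

>>> arm_command --moves '[{"dx": 0, "dy": 0, "dz": 0.02, "wx": 0, "wy": 0, "wz": 0}, {"dx": 0, "dy": 0, "dz": 0.025, "wx": 0, "wy": 0, "wz": 0}, {"dx": 0, "dy": 0, "dz": 0.025, "wx": 0, "wy": 0, "wz": 0}]'

```text
clock: 21.62
position: [623.5, 17.6, 18.6]
tool_rot: [-3.134, 0.214, -0.001]
contact_force: [0.1, 0.9, 0.1]
width: 53.2
```

>>> arm_command --moves '[{"dx": 0, "dy": 0, "dz": 0, "wx": 0, "wy": 0, "wz": 0}, {"dx": 0, "dy": 0, "dz": 0, "wx": 0, "wy": 0, "wz": 0}, {"dx": 0, "dy": 0, "dz": 0, "wx": 0, "wy": 0, "wz": 0}, {"dx": 0, "dy": 0, "dz": 0, "wx": 0, "wy": 0, "wz": 0}]' --claw 0.85

```text
clock: 22.12
position: [623.4, 17.6, 18.1]
tool_rot: [-3.134, 0.214, -0.0]
contact_force: [0.2, -0.7, 0.2]
width: 72.7
```

>>> arm_command --moves '[{"dx": 0, "dy": 0, "dz": -0.3, "wx": 0, "wy": 0, "wz": 0}, {"dx": 0, "dy": 0, "dz": -0.8, "wx": 0, "wy": 0, "wz": 0}, {"dx": 0, "dy": 0, "dz": -1, "wx": 0, "wy": 0, "wz": 0}, {"dx": -0.3, "dy": 0.2, "dz": -1, "wx": 0, "wy": 0, "wz": 0}, {"dx": -0.7, "dy": 0.5, "dz": -1, "wx": 0, "wy": 0, "wz": 0}]'

```text
clock: 22.75
position: [561.7, -14.4, 97.5]
tool_rot: [-3.134, 0.213, 0.001]
contact_force: [-1.0, -0.3, -0.4]
width: 72.5
```

```bash
python3 wv.py w13;python3 g.py 433.7 -105.2 95 262.2
```

```text
22.75 [561.7 -14.4  97.5] 72.5
t 22.8 p [558.4 -16.4  97.3] jaw -97.9 F [ 1.7 -2.  -0.1] W 72.8 q6 1.1
shift [-1.392  1.313  0.033] turn [ 0.     0.002 -0.001]
```

View pics/w13.png

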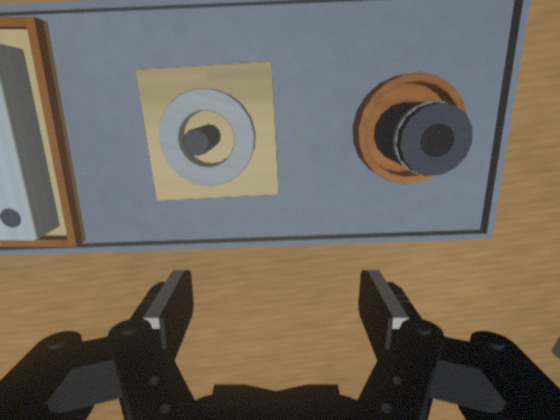

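The ring is seated on the plate around the post, (207,137). Collar next.

>>> arm_command --moves '[{"dx": -0.35, "dy": 0.35, "dz": 0, "wx": 0, "wy": 0, "wz": 0}, {"dx": -0.8, "dy": 0.8, "dz": 0, "wx": 0, "wy": 0, "wz": 0}, {"dx": -0.8, "dy": 0.8, "dz": 0, "wx": 0, "wy": 0, "wz": 0}, {"dx": -0.8, "dy": 0.8, "dz": 0, "wx": 0, "wy": 0, "wz": 0}]'

```text
clock: 23.3
position: [490.5, -69.0, 98.2]
tool_rot: [-3.134, 0.214, -0.001]
contact_force: [-0.4, -0.4, -0.1]
width: 73.0
```

```bash
python3 wv.py w14;python3 g.py 433.7 -105.2 15 262.2;python3 - <<'E'
from h import *
d=load("w14.npz");print(proj(d,(433.7,-105.2,24)))
d=load("w13.npz");P=world(d)
f=d["frame"].astype(int)
print("ring",ray(d,207,137,26).round(1),[np.median(P[v-3:v+4,u-3:u+4,2]).round(1) for u,v in ((171,137),(245,137),(207,97),(210,178))])
E
```

```text
23.3 [490.5 -69.   98.2] 73.0
t 23.35 p [490.7 -68.8  98.1] jaw -97.8 F [-0.  -0.3  0.3] W 72.9 q6 1.17
shift [-0.645  0.547  1.039] turn [-0. -0.  0.]
(np.float64(340.5124811208738), np.float64(301.06727189016135))
ring [624.4  17.3  26. ] [np.float64(26.4), np.float64(26.6), np.float64(26.5), np.float64(26.4)]
```

View pics/w14.png

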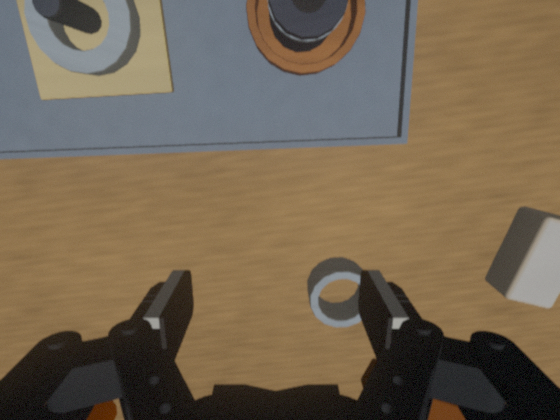

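The ring is level: z 26.5 on all sides, at (624.4,17.3). The collar is at (339,299), as predicted (340.5,301).

>>> arm_command --moves '[{"dx": -0.3, "dy": 0.27, "dz": 0, "wx": 0, "wy": 0, "wz": 0}, {"dx": -0.64, "dy": 0.55, "dz": 0, "wx": 0, "wy": 0, "wz": 0}, {"dx": -0.64, "dy": 0.55, "dz": 0.3, "wx": 0, "wy": 0, "wz": 0}, {"dx": -0.64, "dy": 0.55, "dz": 0.6, "wx": 0, "wy": 0, "wz": 0}, {"dx": -0.64, "dy": 0.55, "dz": 0.6, "wx": 0, "wy": 0, "wz": 0}]'

```text
clock: 23.98
position: [432.8, -105.5, 48.3]
tool_rot: [3.134, -0.213, -0.007]
contact_force: [-0.2, -0.1, 0.4]
width: 72.5
```

```bash
python3 g.py 433.7 -105.2 15 262.2
```

```text
t 23.98 p [ 432.8 -105.5   48.3] jaw -97.8 F [-0.2 -0.1  0.4] W 72.5 q6 1.22
shift [ 0.013 -0.005  0.416] turn [0.001 0.003 0.   ]
```

>>> arm_command --moves '[{"dx": 0, "dy": 0, "dz": 0.2, "wx": 0, "wy": 0, "wz": 0}, {"dx": 0, "dy": 0, "dz": 0.35, "wx": 0, "wy": 0, "wz": 0}, {"dx": 0, "dy": 0, "dz": 0.43, "wx": 0, "wy": 0, "wz": 0}, {"dx": 0, "dy": 0, "dz": 0.43, "wx": 0, "wy": 0, "wz": 0}, {"dx": 0, "dy": 0, "dz": 0.43, "wx": 0, "wy": 0, "wz": 0}]'

```text
clock: 24.6
position: [434.0, -105.8, 16.2]
tool_rot: [-3.134, 0.214, -0.001]
contact_force: [-0.8, 0.3, -0.1]
width: 72.7
```

>>> arm_command --moves '[{"dx": 0, "dy": 0, "dz": 0, "wx": 0, "wy": 0, "wz": 0}, {"dx": 0, "dy": 0, "dz": 0, "wx": 0, "wy": 0, "wz": 0}, {"dx": 0, "dy": 0, "dz": 0, "wx": 0, "wy": 0, "wz": 0}, {"dx": 0, "dy": 0, "dz": 0, "wx": 0, "wy": 0, "wz": 0}, {"dx": 0, "dy": 0, "dz": 0, "wx": 0, "wy": 0, "wz": 0}]' --claw 0 --newtons 35

```text
clock: 25.22
position: [434.0, -105.9, 16.4]
tool_rot: [3.134, -0.214, 0.001]
contact_force: [-2.4, -0.3, 6.2]
width: 42.5
```

>>> arm_command --moves '[{"dx": 0, "dy": 0, "dz": -0.2, "wx": 0, "wy": 0, "wz": 0}, {"dx": 0, "dy": 0, "dz": -0.6, "wx": 0, "wy": 0, "wz": 0}, {"dx": 0, "dy": 0, "dz": -1, "wx": 0, "wy": 0, "wz": 0}, {"dx": 0, "dy": 0, "dz": -1, "wx": 0, "wy": 0, "wz": 0}]'

```text
clock: 25.72
position: [435.1, -105.7, 99.0]
tool_rot: [-3.133, 0.213, -0.008]
contact_force: [1.4, 0.0, -1.6]
width: 43.1
```

```bash
python3 wv.py w15;python3 g.py 623 17.7 95 262.2
```

```text
25.725 [ 435.1 -105.7   99. ] 43.1
t 25.77 p [ 434.1 -105.5   96.9] jaw -97.8 F [-0.8 -0.3 -1. ] W 42.6 q6 1.22
shift [ 2.13  -1.847  0.03 ] turn [-0.001 -0.001 -0.   ]
```

View pics/w15.png

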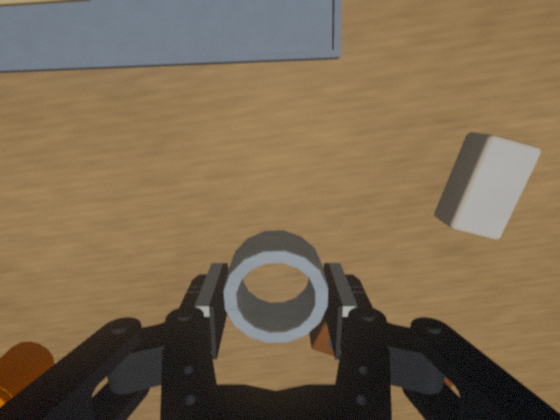

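>>> arm_command --moves '[{"dx": 0.35, "dy": -0.3, "dz": 0, "wx": 0, "wy": 0, "wz": 0}, {"dx": 1, "dy": -0.87, "dz": 0, "wx": 0, "wy": 0, "wz": 0}, {"dx": 1, "dy": -0.87, "dz": 0, "wx": 0, "wy": 0, "wz": 0}]'

```text
clock: 26.15
position: [522.9, -46.1, 92.6]
tool_rot: [3.134, -0.211, -0.008]
contact_force: [-0.9, -0.7, -1.1]
width: 42.8
```

>>> arm_command --moves '[{"dx": 0.35, "dy": -0.3, "dz": 0, "wx": 0, "wy": 0, "wz": 0}, {"dx": 0.7, "dy": -0.6, "dz": 0, "wx": 0, "wy": 0, "wz": 0}, {"dx": 1, "dy": -0.87, "dz": 0, "wx": 0, "wy": 0, "wz": 0}, {"dx": 1, "dy": -0.87, "dz": 0, "wx": 0, "wy": 0, "wz": 0}, {"dx": 1, "dy": -0.87, "dz": 0, "wx": 0, "wy": 0, "wz": 0}]'

```text
clock: 26.78
position: [610.1, 10.0, 94.8]
tool_rot: [3.134, -0.214, -0.003]
contact_force: [-1.0, -0.2, -1.7]
width: 42.6
```

```bash
python3 wv.py w16;python3 g.py 623.2 17.7 43.5 262.2
```

```text
26.775 [610.1  10.   94.8] 42.6
t 26.82 p [610.2   9.9  95.2] jaw -97.8 F [ 0.3  1.1 -0.8] W 42.6 q6 1.09
shift [ 0.149 -0.119  0.646] turn [ 0.     0.001 -0.   ]
```

View pics/w16.png

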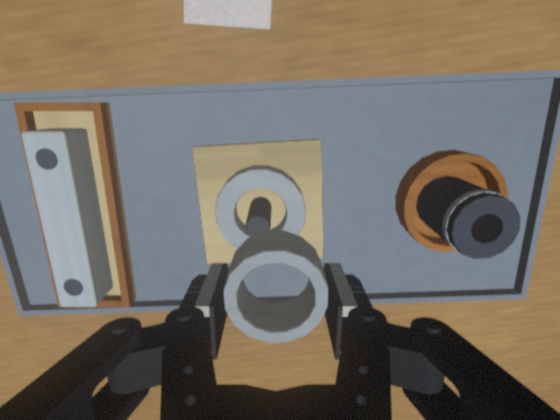

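The held collar is at (276,293), the post at (258,212). I move over the post and lower.

>>> arm_command --moves '[{"dx": 0.15, "dy": -0.115, "dz": 0, "wx": 0, "wy": 0, "wz": 0}, {"dx": 0.15, "dy": -0.115, "dz": 0, "wx": 0, "wy": 0, "wz": 0}, {"dx": 0.15, "dy": -0.115, "dz": 0.2, "wx": 0, "wy": 0, "wz": 0}, {"dx": 0.15, "dy": -0.115, "dz": 0.4, "wx": 0, "wy": 0, "wz": 0}, {"dx": 0.15, "dy": -0.115, "dz": 0.5, "wx": 0, "wy": 0, "wz": 0}]'

```text
clock: 27.45
position: [623.0, 17.6, 53.2]
tool_rot: [3.134, -0.214, -0.005]
contact_force: [-0.6, -0.4, -1.5]
width: 42.5
```

>>> arm_command --moves '[{"dx": 0, "dy": 0, "dz": 0.07, "wx": 0, "wy": 0, "wz": 0}, {"dx": 0, "dy": 0, "dz": 0.13, "wx": 0, "wy": 0, "wz": 0}, {"dx": 0, "dy": 0, "dz": 0.13, "wx": 0, "wy": 0, "wz": 0}]'

```text
clock: 27.82
position: [624.1, 17.9, 45.2]
tool_rot: [-3.134, 0.214, 0.0]
contact_force: [0.9, 0.4, -1.5]
width: 42.5
```

```bash
python3 g.py 623.2 17.7 42.6 262.2
```

```text
t 27.82 p [624.1  17.9  45.2] jaw -97.8 F [ 0.9  0.4 -1.5] W 42.5 q6 1.09
shift [-0.011  0.004  0.032] turn [-0.  0. -0.]
```

>>> arm_command --moves '[{"dx": 0, "dy": 0, "dz": 0.02, "wx": 0, "wy": 0, "wz": 0}, {"dx": 0, "dy": 0, "dz": 0.03, "wx": 0, "wy": 0, "wz": 0}, {"dx": 0, "dy": 0, "dz": 0.03, "wx": 0, "wy": 0, "wz": 0}]'

```text
clock: 28.2
position: [624.2, 17.9, 43.0]
tool_rot: [-3.134, 0.214, -0.0]
contact_force: [0.2, 0.0, -1.2]
width: 42.7
```

>>> arm_command --moves '[{"dx": 0, "dy": 0, "dz": 0, "wx": 0, "wy": 0, "wz": 0}, {"dx": 0, "dy": 0, "dz": 0, "wx": 0, "wy": 0, "wz": 0}, {"dx": 0, "dy": 0, "dz": 0, "wx": 0, "wy": 0, "wz": 0}, {"dx": 0, "dy": 0, "dz": 0, "wx": 0, "wy": 0, "wz": 0}]' --claw 0.8

```text
clock: 28.7
position: [624.2, 17.9, 43.0]
tool_rot: [-3.134, 0.214, -0.0]
contact_force: [-0.6, -0.7, -0.2]
width: 68.4
```

>>> arm_command --moves '[{"dx": 0, "dy": 0, "dz": -0.3, "wx": 0, "wy": 0, "wz": 0}, {"dx": 0, "dy": 0, "dz": -0.8, "wx": 0, "wy": 0, "wz": 0}, {"dx": 0, "dy": 0, "dz": -1, "wx": 0, "wy": 0, "wz": 0}, {"dx": -0.5, "dy": 0, "dz": -1, "wx": 0, "wy": 0, "wz": 0}, {"dx": -1, "dy": 0, "dz": -1, "wx": 0, "wy": 0, "wz": 0}]'

```text
clock: 29.32
position: [543.8, 28.8, 122.2]
tool_rot: [-3.134, 0.215, 0.002]
contact_force: [-0.3, 0.1, 1.1]
width: 67.9
```

>>> arm_command --moves '[{"dx": -0.5, "dy": 0, "dz": 0, "wx": 0, "wy": 0, "wz": 0}, {"dx": -1, "dy": 0, "dz": -0.5, "wx": 0, "wy": 0, "wz": 0}, {"dx": -1, "dy": 0, "dz": -0.5, "wx": 0, "wy": 0, "wz": 0}, {"dx": -1, "dy": 0, "dz": -0.5, "wx": 0, "wy": 0, "wz": 0}]'

```text
clock: 29.82
position: [465.5, 39.8, 162.7]
tool_rot: [-3.133, 0.213, 0.0]
contact_force: [0.1, 0.0, -0.7]
width: 68.5
```

```bash
python3 wv.py w17
python3 - <<'E'
from h import *
from bench import viewer
d=viewer.get_image("top");np.savez("top1.npz",**d);cv2.imwrite("pics/top1.png",d["frame"][:,:,::-1])
E
```

```text
29.825 [465.5  39.8 162.7] 68.5
```

View pics/w17.png

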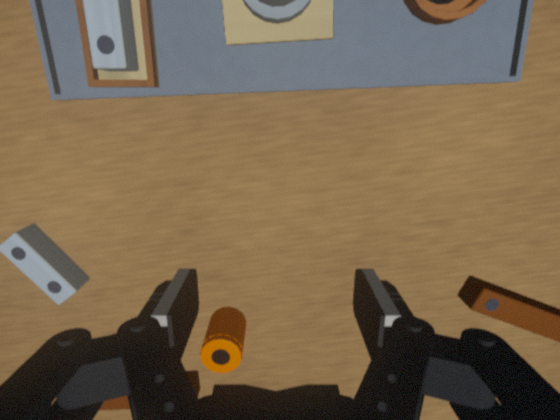

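View pics/top1.png

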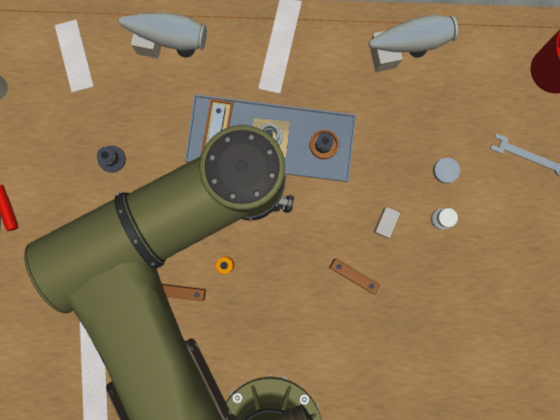

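The arm covers part of the tray, so I swing it aside for an unobstructed last look.

>>> arm_command --moves '[{"dx": 0, "dy": 0.5, "dz": -0.2, "wx": 0, "wy": 0, "wz": 0}, {"dx": 0, "dy": 1, "dz": -0.4, "wx": 0, "wy": 0, "wz": 0}]'

```text
clock: 30.18
position: [454.5, -40.6, 193.7]
tool_rot: [3.133, -0.213, -0.005]
contact_force: [0.7, -0.0, 0.3]
width: 68.4
```

>>> arm_command --moves '[{"dx": 0, "dy": 0.5, "dz": 0, "wx": 0, "wy": 0, "wz": 0}, {"dx": 0, "dy": 1, "dz": 0, "wx": 0, "wy": 0, "wz": 0}]'

```text
clock: 30.42
position: [443.7, -120.3, 193.7]
tool_rot: [3.134, -0.214, -0.004]
contact_force: [0.9, 0.5, -0.4]
width: 68.2
```

>>> arm_command --moves '[{"dx": 0, "dy": 0.5, "dz": 0, "wx": 0, "wy": 0, "wz": 0}, {"dx": 0, "dy": 1, "dz": 0, "wx": 0, "wy": 0, "wz": 0}, {"dx": 0, "dy": 1, "dz": 0, "wx": 0, "wy": 0, "wz": 0}]'

```text
clock: 30.8
position: [432.4, -200.4, 193.2]
tool_rot: [3.134, -0.221, -0.006]
contact_force: [0.4, 0.7, 0.3]
width: 68.5
```

Run:
```python
from h import *
from bench import viewer,r
d=viewer.get_image("top");np.savez("top2.npz",**d);f=d["frame"]
s=viewer.get_image("scene")["frame"]
a=cv2.resize(f[85:255,75:365],(780,457),interpolation=cv2.INTER_CUBIC)
cv2.imwrite("pics/top2.png",a[:,:,::-1]);cv2.imwrite("pics/scene2.png",cv2.resize(s[170:320,230:430],(760,570),interpolation=cv2.INTER_CUBIC)[:,:,::-1])
f=f.astype(int);nb=f[...,2]-f[...,0]>-8
for n,u,v,h in [("cap",447,170,16),("sbar",158,221,26),("flang",111,158,50)]:
    c,a=blob(nb,u,v,25);X=np.array([ray(d,*p,h)[:2] for p in c],np.float32)
    print(n,a,np.round(cv2.minAreaRect(X)[0],1))
P=world(d)
Q=P[115:160,250:290].reshape(-1,3)
print(np.histogram(Q[:,2],bins=[0,8,14,22,30,46,49,53,60])[0]); q=Q[(Q[:,2]>46)&(Q[:,2]<53)]; print("collar top",q.mean(0).round(1),cv2.minEnclosingCircle(q[:,:2].astype(np.float32)),len(q))
print(r.sense()["clock"],r.sense()["position"].round(0))
```

```text
cap 1013 [ 545. -383.]
sbar 385 [433.4 249.6]
flang 576 [560.1 349.3]
[403 719  70 174  79  43 122  28]
collar top [624.7  17.2  49.9] ((625.3142700195312, 17.95762062072754), 22.10858154296875) 165
30.9 [ 433. -199.  194.]
```

View pics/top2.png

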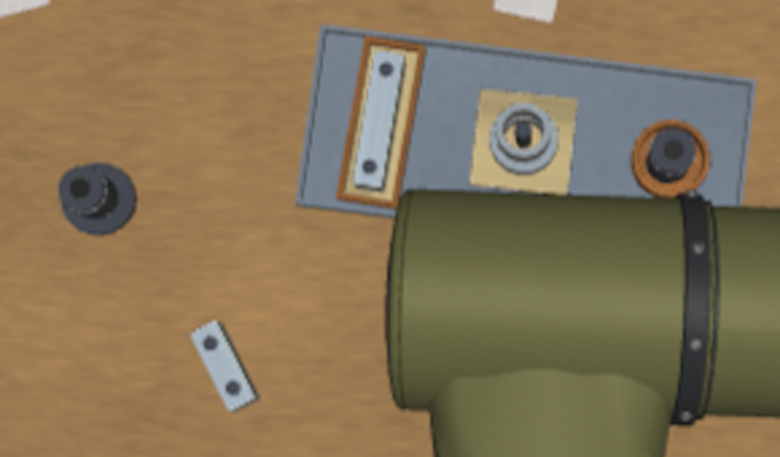

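View pics/scene2.png

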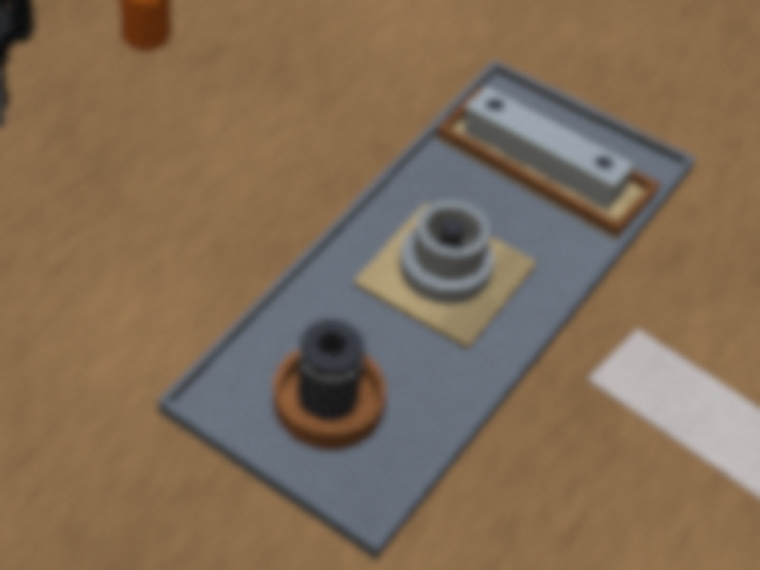

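All four parts are seated: collar top z ≈ 50 (50 expected) at (625,18). The cap reading is spoilt because the arm merges into its blob. In the previous top picture the cap stood at its start pixel (447,170), and the arm has been nowhere near it. Handing in.

Run:
```python
from h import *
from bench import r
d=load("top1.npz");f=d["frame"].astype(int);nb=f[...,2]-f[...,0]>-8
c,a=blob(nb,447,170,25);X=np.array([ray(d,*p,16)[:2] for p in c],np.float32);print("cap",a,cv2.minEnclosingCircle(X))
print(r.sense()["qd"].round(3)); print(r.sign_off())
```

```text
cap 515 ((561.909423828125, -368.77484130859375), 28.72585678100586)
[ 0.028 -0.015 -0.     0.    -0.001  0.   ]
the job is handed in; nothing more can be done
None
```

I placed the long bar in the trough, the spigot in the cup, and the ring with the collar on top over the post, then handed the job in at about 31 s of the 109 s allowed.

| Part | Measured height (mm) | Expected (mm) | Measured position (mm) | Off nest centre |
|---|---|---|---|---|
| Long bar | top at 34.4, flat | 34 | (635, 134) | about 2 mm |
| Spigot | top at 58.7 | 58 | (611, -99) | about 1 mm |
| Wide ring | top at 26.5, level | 26 | (624, 17) | about 1 mm |
| Collar | top at about 50 | 50 | (625, 18) | about 1 mm |

**Look-alikes:** The cap, short bar and flanged spigot all measured within about 1 mm of where they started. The gripper was clear of every part at hand-in.

**Checks that disagreed:**
- **Cap in the last picture:** The arm merged into its outline and gave a false reading. The clean value comes from the top picture taken just before I swung the arm aside.
- **Ring grip width:** The gripper read about 53 mm on the 56 mm ring. The first grip caught only its upper half, so I regripped 5 mm lower; it still read about 53 mm, but the ring lifted level and seated well.
- **Arm at hand-in:** It was still settling slightly, at 0.03 rad/s, away from everything.

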